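# Pry the retaining ring off the hand mill

## Task

The hand mill's gear has to come off for washing: take the telescopic hooked pick (its length varies) out of the bamboo holder, use it gently to pry the sprung wire retaining ring up out of its groove in the mill's shaft, and put the ring in the pale green bowl so that it does not get lost. Then hang the pick back in its slot in the holder. Keep fingers off the ring while it is on the shaft, lean on or pull at the mill with no more than about 20 newtons, and leave the bowl and the other things where they are.

Things in the scene. Friction and masses are not known exactly. Their poses are not given: they have to be found in the camera images.
- mill: Grey hand mill fixed to the counter, base 130 x 120 mm, hopper top 173 mm high. Origin: centre of the base's underside, z up. Its steel shaft runs level along the mill's own -x at y = 0, axis 85 mm up. Outward along -x: gear (radius 42) to x = -65 mm, gear hub (radius 11) to -80, ring groove (radius 8) to -85.5, free shaft end (radius 11) to -114.5. Nothing stands above the free end.
- groove (a point): Centre of the shaft groove, on the shaft's axis, 85 mm above the counter (mill x = -82.75 mm). Axes are the mill's: -x points outward along the free end of the shaft (29 mm long, from 3 to 32 mm from this point), z up. The gear's face is 17 mm inward (+x).
- ring: Sprung retaining ring, loose, 24 g, bent from 4 mm round steel wire, 29 mm wide, open at the bottom. Origin: its centre, on the shaft's axis when fitted. x along the shaft, z to the closed bow (up when fitted), whose underside is 19.5 and top 23.5 mm from the centre: an 8.5 mm high, 20 mm wide opening for a hook between bow and shaft. Its legs hug the groove's sides and end 12 mm below the centre.
- ring_bow (a point): Centre of the wire at the top of the ring's bow, 21.5 mm from the ring's centre along its z. Pulled this way (straight up) the ring comes out: the pull rises over about 3 mm to some 7 to 13 N (pull slowly, about 15 mm/s), then drops as the legs snap off the shaft, and the ring hangs by its bow on the toe. It slides off the toe when the toe is dipped by 35 to 45 degrees.
- pick: Telescopic hooked pick, loose, 90 g, hanging upright. Origin: centre of the handle's underside; z up, x where the hook's toe points. Guard disc (radius 17 mm) at z = -5 to 0, sleeve (radius 5.5) to -25, then the shank (radius 3.5). How far the shank is drawn out differs each time by up to 24 mm and is not measured: its flat foot is somewhere from z = -79 to -55. It stays so when used gently.
- pick_grip (a point): Centre of the pick's dark wooden handle, where to grasp it: 20 x 20 mm square, 64 mm tall. Axes as for the pick. At the shank's foot (87 to 111 mm below this point: feel for it, say on the top of the shaft's free end) a round toe 4 mm thick stands out along +x, its end 16 mm from the shank's axis; it rises 2.5 mm to its end, so foot and toe together are 6.5 mm high.
- pick_seat (a point): Place of the pick's origin when it hangs home in the holder, guard flat on the holder's top (90 mm up), this point 95 mm up. x is where the toe then points (some play). The holder is a fixed bamboo block 100 (x) x 60 x 90 mm high; its slot is 30 mm (x) by 14 mm, 82 mm deep, its centre 6 mm from this point along +x.
- bowl: Pale green ceramic bowl, loose, 380 g, 150 mm across the rim, 50 mm high, open at the top; inner floor about 6 mm up. Origin: centre of its underside, z up.
- cup: White cup, 72 mm across, 75 mm high; bystander. Origin: centre of its underside.
- jar: Amber glass jar with a steel cap, 60 mm across, 85 mm high; bystander. Origin: centre of its underside.
- spatula: Steel fan-shaped spatula lying flat, about 180 mm long; bystander. Origin: on the counter where the fan joins the handle.
- dish: Small flat white dish, 84 mm across, 16 mm high; bystander. Origin: centre of its underside.
Mind the look-alikes: they are no part of the job. Leave any turquoise look-alike of the mill alone. There is more than one size of the bowl; the one meant has the size given above.

How it is judged:
On the way, in this order (a step that is already met when the one before it is completed fails the run):
1. the pick is lifted at least 30 mm out of its slot while the ring still sits in its groove (z of pick_grip in the frame of pick_seat above 0.062 m and distance between ring and groove below 0.006 m), for 0.1 s.
2. the ring has come out of the groove and off the shaft (more than 25 mm from where it sat) (distance between ring and groove above 0.025 m), for 0.1 s.
At the end, for the whole second after the job is handed in: The ring lies in the bowl (centre within 65 mm of the bowl's axis, under 50 mm above its underside), both still, the bowl upright, and the pick hangs home in its slot (handle within 12 mm sideways of the seat, at most 4 mm above seated height, upright within 0.08 rad) (horizontal distance between ring and bowl below 0.065 m and z of ring in the frame of bowl below 0.05 m and angle between bowl's own z axis and vertical below 0.1 rad and horizontal distance between pick_grip and pick_seat below 0.012 m and z of pick_grip in the frame of pick_seat below 0.036 m and angle between pick_grip's own z axis and vertical below 0.08 rad and linear speed of each of ring, bowl below 0.02 m/s); the robot touches nothing.
It fails at once if a finger or the arm touches the ring (over 0.5 N) while it is within 20 mm of its place in the groove (contact force between any of the fingers, the arm and ring above 0.5 N and distance between ring and groove below 0.02 m).
It fails at once if the pick or the robot presses on the mill with more than 20 N (contact force between any of pick, the fingers, the arm and mill above 20 N).
It fails at once if the pick pulls or presses on the ring with more than 20 N (contact force between pick and ring above 20 N).
It fails at once if the bowl is shifted by more than 40 mm (distance of bowl from where it was at the start of the episode above 0.04 m).
It fails at once if a bystander is moved by more than 30 mm (distance of any of cup, jar, spatula, dish from where it was at the start of the episode above 0.03 m).
It also fails if it takes over 64 s, if anything falls off the work surface, if the arm or the gripper's body presses on something with over 40 N, if the wrist force passes 120 N, or if a joint passes its speed limit or range.

## Robot

A 6-joint arm with a two-finger parallel gripper is mounted at the origin on the work surface. World frame = base frame: x ahead of the robot, y to its left, z up, the work surface at z = 0. Lengths are in m, angles in rad, forces in N, time in s.
With the tool pointing down it reaches from about 0.35 to 0.85 m from the base axis. Payload 8.1 kg.
Tool frame: the origin (TCP) lies at the centre of the arm's flange, where the gripper is bolted on; the fingertips stand 186 mm ahead of it and the grasp point (between the pads) lies 167 mm ahead of it (robot.nose_length is the distance from the TCP to the fingertips, in m); z points along the fingers, x is the direction in which the jaws open and shut, and the axes are right-handed (so a half turn about z gives the same grasp; the last joint's range is limited). The gripper opens to 93 mm and grips with 3 to 60 N. Pads are 15 mm wide; open, the fingers measure 128 mm over their backs; the gripper's body (75 mm by 188 mm) begins 65 mm behind the grasp point.
Start: joints at [1.081, 0.13, 1.488, -0, 1.523, -0.085], TCP at [0.236, 0.552, 0.405] pointing down, gripper open.
Joint ranges: [-2.96, 2.96], [-0.89, 2.26], [0.02, 2.5], [-1.34, 4.48], [0, 2.73], [-2.66, 2.66]. Speed limits (rad/s): [2.39, 2.39, 2.79, 3.14, 3.14, 3.14].

## Interface

Orientations are given as a rotation vector (axis times angle).
In Python, from plant import robot gives the robot as it stands.
- The arm moves only by the tool arm_command, never from a script. Its argument "motion" is a list of rows, each an object with "slide": the shift along the tool's x, y, z each as a share of 0.4 m, from -1 to 1, a list of three; "turn": the turn, a rotation vector about the tool's x, y, z each as a share of 0.5 rad, from -1 to 1, a list of three. A call has exactly 5 rows; each row shifts and turns the commanded pose from where the row before left it, along the tool's axes as they then stand; what a row does not reach is not made up. A row lasts 1/12 s, in which the tool goes at most 41.7 mm and 7.16 degrees, less where a joint would pass 70% of its speed; a pose out of reach is approached as far as the arm can. A call with a number of a shift or a turn outside -1 to 1 is refused whole. A call with a gripper value outside its range is refused whole. "gripper" is the opening in per cent of the stroke, from 0 (shut) to 100 (fully open), set as the call begins (left out, the last holds). The fingers move at their own pace and stop on an object; "grip_force" is the grip in N (left out, the last holds). Time passes only in rows, so rows that do not move let the fingers close, or fill a call up. It gives the time, the measured TCP pose, the force and the opening at its end, in the units of the state.
- robot.read_state(): the state, without advancing time (a new reading comes with each control period).
- robot.read_camera(name): name is "scene" or "top"; returns a dict with "pixels" (420x560x3 uint8, blue, green, red), "intrinsics" (3x3 intrinsics, pixels), "T" (4x4, takes a point from camera to world coordinates). Camera axes: x right, y down, z forward; pixel columns grow to the right and rows downward; lengths in m; the calibration is good to about 2 mm. A picture is of the moment at which its call begins. There is no depth.
- robot.close_job(): hands the job in, once; it reports no verdict.
The state is a dict: "t": time; "q": joint angles; "dq": joint speeds; "joint_torque": joint torques, N m; "tool_pos": TCP position; "orientation": TCP orientation; "force": force on the tool from outside, world axes, zero at the start; "wrist_torque": the same for the moment, N m; "opening": finger opening in m.
Only numpy, scipy, OpenCV 4.12 (cv2) and the standard library are available. Lean on these libraries where they do the work, as an engineer would, in place of code of your own. Each camera call takes 0.05 s, during which the arm holds its last target.

## Working session

There is one attempt and no reset: what is moved stays moved. The work goes in short steps, Python scripts to look and compute and a tool call to move; the robot and the scene stay as the last step left them, time stands still between calls to the robot, and variables do not carry over. Pictures are saved under pics/ and viewed, and the job is handed in when it is done.

Besides the shell and the picture viewer there is one more tool, called after "Request:" by a JSON object that holds its "method" and its "body". arm_command: Moves the arm, as the interface text tells. Shift numbers are shares of 0.4 m and turn numbers shares of 0.5 rad, none past 1 either way. Its arguments: {"type":"object","properties":{"motion":{"type":"array","items":{"type":"object","properties":{"slide":{"type":"array","items":{"type":"number"}},"turn":{"type":"array","items":{"type":"number"}}}}},"gripper":{"type":"number"},"grip_force":{"type":"number"}},"required":["motion"]}

```bash
ls; mkdir -p pics; python3 - <<'E'
from plant import robot
import cv2, numpy as np
s=robot.read_state(); print(s)
for n in ("scene","top"):
    c=robot.read_camera(n); cv2.imwrite(f"pics/{n}0.png",c["pixels"]); np.savez(f"{n}0.npz",**c); print(n,c["intrinsics"],c["T"])
E
```

```text
pics
{'t': 0.0, 'q': array([ 1.08056811e+00,  1.31140147e-01,  1.48927020e+00,  2.09025850e-05,
        1.52297655e+00, -8.53933280e-02]), 'dq': array([-0.00131429,  0.00071581,  0.00013156,  0.00222367,  0.00215196,
        0.00021572]), 'joint_torque': array([-4.30839987e-05, -5.59845471e+01, -4.91755807e+01,  7.69118406e-02,
        3.53105902e-02, -1.93820692e-04]), 'tool_pos': array([0.23618627, 0.55131374, 0.40370468]), 'orientation': array([ 2.62198187e+00,  1.72902987e+00, -2.49161368e-03]), 'force': array([-0.56700393, -0.61187594,  0.22578603]), 'wrist_torque': array([-0.02278287, -0.03820358, -0.017458  ]), 'opening': 0.09303403628905278}
scene [[384.27577518   0.         288.02157671]
 [  0.         384.27577518 209.34937198]
 [  0.           0.           1.        ]] [[ 0.22169717  0.75586524 -0.61605041  1.00506405]
 [ 0.97510428 -0.16880823  0.14378951 -0.13486981]
 [ 0.00469111 -0.63259112 -0.77447174  0.73249914]
 [ 0.          0.          0.          1.        ]]
top [[483.20617724   0.         282.87266186]
 [  0.         483.20617724 210.70963108]
 [  0.           0.           1.        ]] [[ 1.39694375e-02 -9.84583861e-01  1.74354455e-01  2.88848554e-01]
 [-9.99705119e-01 -1.72165525e-02 -1.71250082e-02  8.44602350e-04]
 [ 1.98627893e-02 -1.74063814e-01 -9.84534031e-01  1.35032020e+00]
 [ 0.00000000e+00  0.00000000e+00  0.00000000e+00  1.00000000e+00]]
```

View pics/scene0.png

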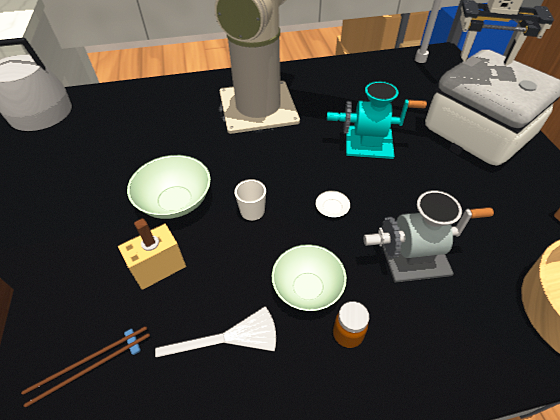

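View pics/top0.png

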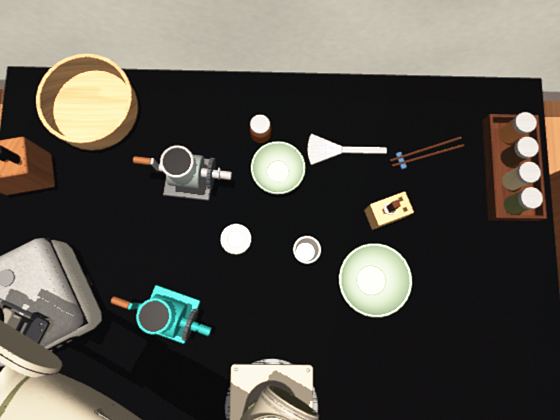

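The top view shows the grey mill at about (190,175) with its shaft pointing right (-y). The small bowl is at (278,167) and the holder with the pick at (389,209). The turquoise mill and the larger bowl are the look-alikes. I'll enlarge these areas next.

```bash
cat > h.py <<'E'
import numpy as np, cv2
def load(f): return dict(np.load(f))
def ray(c,u,v):
    K,T=c["intrinsics"],c["T"]; d=T[:3,:3]@np.linalg.solve(K,[u,v,1.]); return T[:3,3],d
def onz(c,u,v,z):
    o,d=ray(c,u,v); return o+d*(z-o[2])/d[2]
def proj(c,p):
    K,T=c["intrinsics"],c["T"]; q=K@(T[:3,:3].T@(np.asarray(p,float)-T[:3,3])); return q[:2]/q[2]
def tri(c1,a,c2,b):
    o1,d1=ray(c1,*a);o2,d2=ray(c2,*b);d1/=np.linalg.norm(d1);d2/=np.linalg.norm(d2)
    s=np.linalg.lstsq(np.c_[d1,-d2],o2-o1,rcond=None)[0]
    p,q=o1+s[0]*d1,o2+s[1]*d2; return (p+q)/2,np.linalg.norm(p-q)
def crop(c,u0,u1,v0,v1,k): return cv2.resize(c["pixels"][v0:v1,u0:u1],None,fx=k,fy=k,interpolation=cv2.INTER_CUBIC)
E
python3 - <<'E'
from h import *
t,s=load("top0.npz"),load("scene0.npz")
cv2.imwrite("pics/a_top_mill.png",crop(t,150,250,135,210,8))
cv2.imwrite("pics/a_top_hold.png",crop(t,355,425,185,235,8))
cv2.imwrite("pics/a_sc_mill.png",crop(s,355,505,185,285,5))
cv2.imwrite("pics/a_sc_hold.png",crop(s,110,195,210,295,7))
E
```

```text
(no output)
```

View pics/a_top_mill.png

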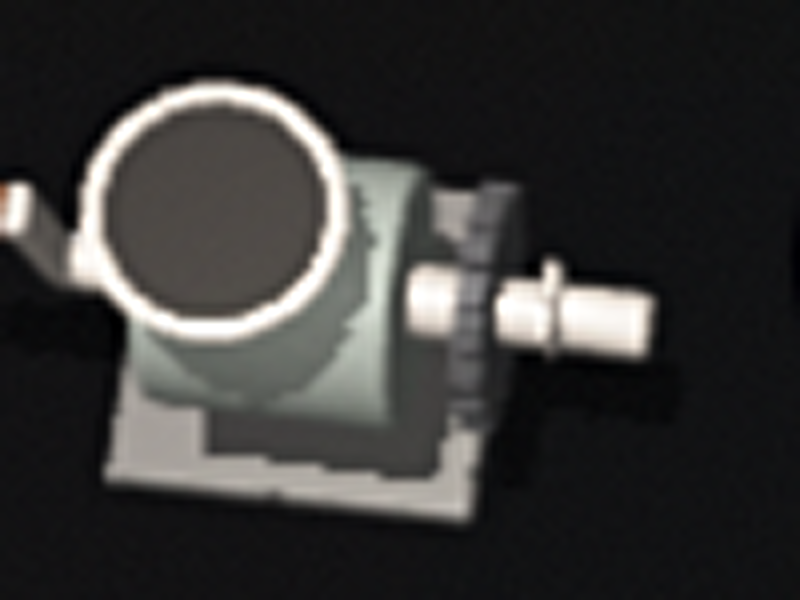

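View pics/a_top_hold.png

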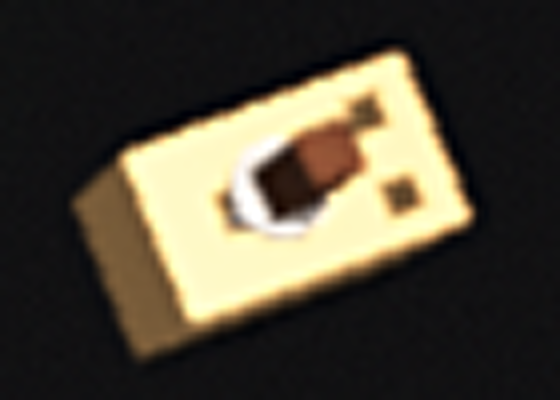

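View pics/a_sc_mill.png

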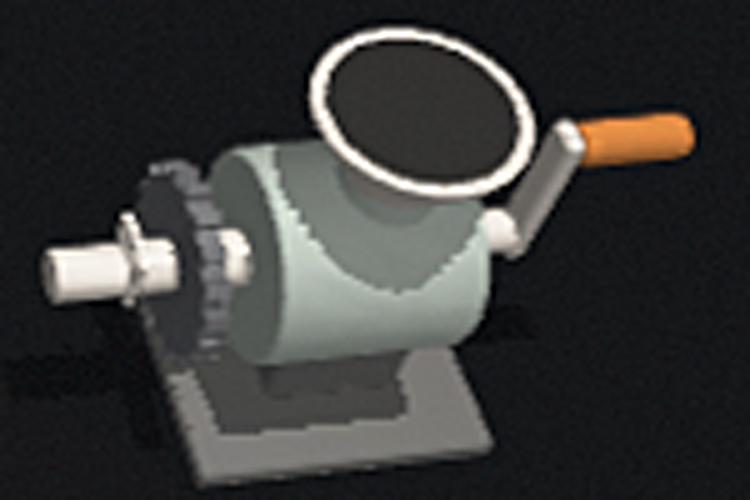

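View pics/a_sc_hold.png

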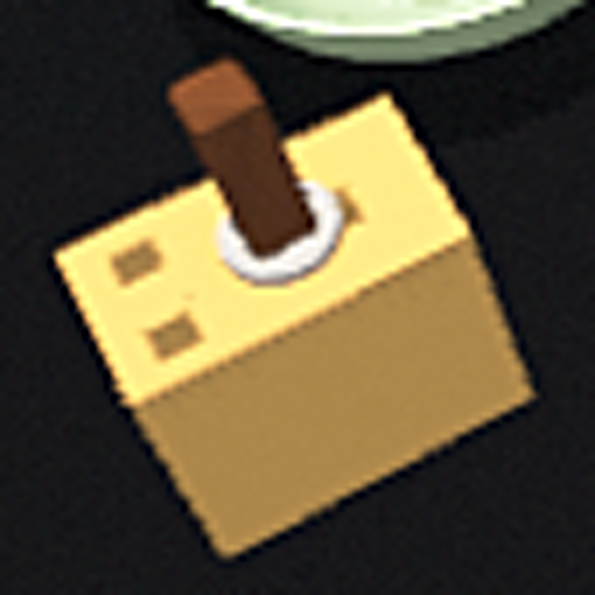

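```bash
python3 - <<'E'
from h import *
t,s=load("top0.npz"),load("scene0.npz")
def px(x,y,k,u0,v0): return ((x+.5)/k-.5+u0,(y+.5)/k-.5+v0)
# holder: yellow masks top face
q=[px(x,y,8,355,185) for x,y in [(125,152),(400,50),(472,215),(190,325)]]
H=[onz(t,*a,.09) for a in q]; print("holder top cam",np.round(H,4),"c",np.mean(H,0))
q2=[px(x,y,7,110,210) for x,y in [(388,95),(55,252),(130,405),(470,240)]]
H2=[onz(s,*a,.09) for a in q2]; print("holder scene",np.round(H2,4),np.mean(H2,0))
for X in (H,H2):
    for i in range(4): print(np.linalg.norm(X[i]-X[(i+1)%4]))
# handle top
ht=[px(x,y,8,355,185) for x,y in [(298,152),(335,122),(365,160),(330,188)]]
hs=[px(x,y,7,110,210) for x,y in [(170,97),(235,60),(265,105),(200,137)]]
print("handle top centre",np.mean([onz(t,*a,.159) for a in ht],0),np.mean([onz(s,*a,.159) for a in hs],0))
print("tri",tri(t,np.mean(ht,0),s,np.mean(hs,0)))
# mill
for c,n,pts in ((t,'top',[px(x,y,8,150,135) for x,y in [(553,262),(550,355)]]),):
    for p in pts: print("ring side",onz(c,*p,.1))
hop=px(215,210,8,150,135); print("hopper",onz(t,*hop,.173)); hs2=px(423,112,5,355,185); print(onz(s,*hs2,.173))
a=px(551,305,8,150,135); b=px(127,215,5,355,185)
print("bow tri",tri(t,a,s,b), onz(t,*a,.1085), onz(s,*b,.1085))
print("shaft end",onz(t,*px(654,326,8,150,135),.085))
print("shaft start",onz(t,*px(497,306,8,150,135),.085))
bl=[onz(t,*px(x,y,8,150,135),.01) for x,y in [(105,481),(470,520)]]; d=bl[1]-bl[0]; print("base edge",bl,np.linalg.norm(d),np.degrees(np.arctan2(d[1],d[0])))
# bowls
g=t["pixels"].astype(int); m=((g[...,1]>g[...,2]+8)&(g[...,1]>g[...,0]+8)&(g[...,1]>90)).astype(np.uint8)
for c in cv2.findContours(m,0,2)[0]:
    if cv2.contourArea(c)>600:
        e=cv2.fitEllipse(cv2.convexHull(c)); p=onz(t,*e[0],.05); print("bowl",e,p)
for n,u,v,z in (("cup",307,249,.075),("jar",260,122,.085),("dish",236,238,.016)): print(n,onz(t,u,v,z))
E
```

```text
holder top cam [[ 0.5355 -0.2536  0.09  ]
 [ 0.5719 -0.3468  0.09  ]
 [ 0.5162 -0.3692  0.09  ]
 [ 0.4776 -0.2741  0.09  ]] c [ 0.52528247 -0.31091116  0.09      ]
holder scene [[ 0.4742 -0.2752  0.09  ]
 [ 0.5108 -0.3692  0.09  ]
 [ 0.5674 -0.3466  0.09  ]
 [ 0.5325 -0.2536  0.09  ]] [ 0.52123538 -0.31115418  0.09      ]
0.1000514783237305
0.06011370315276424
0.10255212180230329
0.06143628875869808
0.10090806287443371
0.06089482363617935
0.09939104614716072
0.06219039286770106
handle top centre [ 0.52200854 -0.30515005  0.159     ] [ 0.52287277 -0.30440323  0.159     ]
tri (array([ 0.52214403, -0.30503037,  0.15811887]), np.float64(0.0006691613662686509))
ring side [0.62464542 0.15169268 0.1       ]
ring side [0.59283224 0.15150631 0.1       ]
hopper [0.61981548 0.24924611 0.173     ]
[0.61681904 0.24972543 0.173     ]
bow tri (array([0.6039819 , 0.14784711, 0.12066487]), np.float64(0.0031123143041375087)) [0.60771549 0.1507831  0.1085    ] [0.59567282 0.15186517 0.1085    ]
shaft end [0.60714518 0.11882607 0.085     ]
shaft start [0.61305758 0.17170968 0.085     ]
base edge [array([0.5661589 , 0.31708257, 0.01      ]), array([0.5544539 , 0.18825502, 0.01      ])] 0.12935819995477243 -95.19151806267024
bowl ((168.843994140625, 314.30615234375), (58.9661750793457, 67.24977111816406), 111.90696716308594) [0.23814118 0.27330944 0.05      ]
bowl ((375.8800354003906, 280.6605224609375), (71.84343719482422, 72.98120880126953), 176.17967224121094) [ 0.33346019 -0.27325598  0.05      ]
bowl ((277.6469421386719, 167.21165466308594), (52.72124099731445, 54.89488220214844), 92.6219711303711) [ 0.64152318 -0.00554737  0.05      ]
cup [ 0.41292512 -0.08662845  0.075     ]
jar [0.75920206 0.0451093  0.085     ]
dish [0.44607059 0.10648418 0.016     ]
```

```bash
python3 - <<'E'
from h import *
t,s=load("top0.npz"),load("scene0.npz")
A=crop(t,200,240,155,190,16); B=crop(s,355,405,215,255,16)
out=np.zeros((600,800,3),np.uint8)
out[:,:]=0; A=cv2.resize(A,(390,341)); B=cv2.resize(B,(400,320)); out[:341,:390]=A; out[:320,400:]=B
# overlay predictions
T2=out.copy()
mx=np.array([.09,.996,0]); my=np.array([-.996,.09,0]); g=np.array([.610,.151,.085])
def P(x,y,z): return g+mx*x+my*y+np.array([0,0,z])
for nm,p in dict(top=P(0,0,23.5e-3),l=P(0,.0145,0.012),r=P(0,-.0145,0.012),end=P(-.0317,0,0),endt=P(-.0317,0,.011),endb=P(-.0317,0,-.011)).items():
    for c,u0,v0,k,ox,oy in ((t,200,155,390/40,0,0),(s,355,215,8,400,0)):
        u,v=proj(c,p); X=int((u+.5-u0)*k+ox);Y=int((v+.5-v0)*k+oy); cv2.circle(T2,(X,Y),3,(0,0,255),-1); print(nm,round(u,1),round(v,1))
out[341:]=0
cv2.imwrite("pics/b1.png",np.vstack([out[:341,:],T2[:341-82+0,:]])[:600])
E
```

```text
top 218.4 171.8
top 382.2 233.3
l 218.2 178.2
l 379.1 230.9
r 219.6 167.7
r 383.2 242.5
end 231.1 175.3
end 364.9 241.7
endt 230.7 174.3
endt 365.8 238.6
endb 231.4 176.3
endb 364.1 244.7
```

View pics/b1.png

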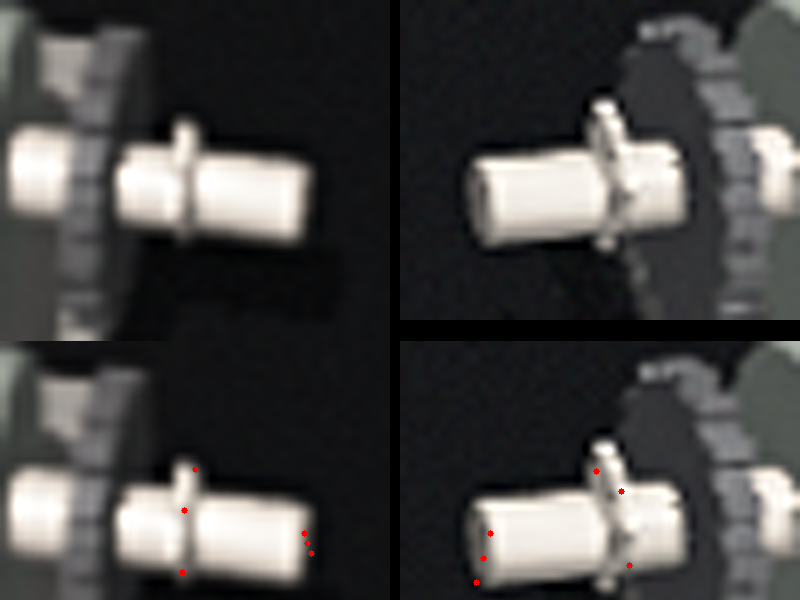

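```bash
cat > plan.py <<'E'
import numpy as np, json
from scipy.spatial.transform import Rotation as R
from plant import robot
def pose():
    s=robot.read_state(); return np.array(s["tool_pos"]),R.from_rotvec(s["orientation"]),s
def down(yaw): # tool z down, tool x at world yaw
    return R.from_matrix(np.array([[np.cos(yaw),np.sin(yaw),0],[np.sin(yaw),-np.cos(yaw),0],[0,0,-1]]))
def plan(p0,r0,p1,r1,step=.036,astep=.12,ramp=2,nd=3):
    d=np.linalg.norm(p1-p0); dr=(r0.inv()*r1).as_rotvec(); a=np.linalg.norm(dr)
    n=max(d/step,a/astep,1)
    w=[]; 
    N=int(np.ceil(n))+ramp
    prof=np.array([min(1,(i+1)/(ramp+1),(N-i)/(ramp+1)) for i in range(N)]) if N>2*ramp else np.ones(N)
    while prof.sum()<n: 
        N+=1; prof=np.array([min(1,(i+1)/(ramp+1),(N-i)/(ramp+1)) for i in range(N)])
    f=np.cumsum(prof)/prof.sum()
    p,r=p0.copy(),r0; rows=[]
    for x in f:
        tp=p0+(p1-p0)*x; tr=r0*R.from_rotvec(dr*x)
        sl=np.round(r.inv().apply(tp-p)/.4,nd); tu=np.round((r.inv()*tr).as_rotvec()/.5,nd)
        p=p+r.apply(sl*.4); r=r*R.from_rotvec(tu*.5)
        rows.append({"slide":[float(v)+0. for v in sl],"turn":[float(v)+0. for v in tu]})
    return rows,p,r
def show(rows):
    while len(rows)%5: rows.append({"slide":[0,0,0],"turn":[0,0,0]})
    for i in range(0,len(rows),5): print(json.dumps(rows[i:i+5]).replace(" ",""))
E
python3 - <<'E'
from plan import *
p,r,s=pose()
p1=np.array([.522,-.305,.40]); r1=down(np.radians(-68.7))
# go the yaw-negative way
m=down(np.radians(66.8-118/2)) 
rows,pp,rr=plan(p,r,p1,r1,step=.037,astep=.118)
show(rows); print(pp,rr.as_rotvec(),len(rows))
E
```

```text
[{"slide":[-0.022,0.02,0.0],"turn":[0.0,0.0,0.063]},{"slide":[-0.044,0.041,0.0],"turn":[0.0,0.0,0.126]},{"slide":[-0.062,0.067,0.001],"turn":[0.0,0.0,0.189]},{"slide":[-0.055,0.071,0.0],"turn":[0.0,0.0,0.19]},{"slide":[-0.048,0.077,0.001],"turn":[0.001,0.0,0.189]}]
[{"slide":[-0.04,0.08,0.0],"turn":[0.0,0.0,0.189]},{"slide":[-0.033,0.084,0.001],"turn":[0.0,0.0,0.189]},{"slide":[-0.024,0.087,0.0],"turn":[0.0,0.001,0.189]},{"slide":[-0.017,0.089,0.001],"turn":[0.0,0.0,0.19]},{"slide":[-0.008,0.09,0.0],"turn":[0.0,0.0,0.189]}]
[{"slide":[0.001,0.09,0.001],"turn":[0.001,0.0,0.189]},{"slide":[0.009,0.09,0.0],"turn":[0.0,0.0,0.189]},{"slide":[0.018,0.088,0.0],"turn":[0.0,0.0,0.189]},{"slide":[0.026,0.087,0.001],"turn":[0.0,0.0,0.19]},{"slide":[0.034,0.084,0.0],"turn":[0.0,0.0,0.189]}]
[{"slide":[0.042,0.08,0.001],"turn":[0.0,0.0,0.189]},{"slide":[0.049,0.075,0.0],"turn":[0.0,0.0,0.189]},{"slide":[0.056,0.071,0.0],"turn":[0.001,0.0,0.189]},{"slide":[0.062,0.065,0.001],"turn":[0.0,0.0,0.19]},{"slide":[0.069,0.059,0.0],"turn":[0.0,0.0,0.189]}]
[{"slide":[0.073,0.053,0.0],"turn":[0.0,0.001,0.189]},{"slide":[0.079,0.045,0.001],"turn":[0.0,0.0,0.189]},{"slide":[0.082,0.037,0.0],"turn":[0.0,0.0,0.189]},{"slide":[0.085,0.03,0.001],"turn":[0.001,0.0,0.19]},{"slide":[0.088,0.021,0.0],"turn":[0.0,0.0,0.189]}]
[{"slide":[0.059,0.009,0.0],"turn":[0.0,0.0,0.126]},{"slide":[0.03,0.002,0.0],"turn":[0.0,0.0,0.063]},{"slide":[0,0,0],"turn":[0,0,0]},{"slide":[0,0,0],"turn":[0,0,0]},{"slide":[0,0,0],"turn":[0,0,0]}]
[ 0.52205831 -0.30489307  0.4001096 ] [-2.59371266e+00  1.77257252e+00 -1.24767655e-04] 30
```

Request:
{"method": "arm_command", "body": {"motion": [{"slide":[-0.022,0.02,0.0],"turn":[0.0,0.0,0.063]},{"slide":[-0.044,0.041,0.0],"turn":[0.0,0.0,0.126]},{"slide":[-0.062,0.067,0.001],"turn":[0.0,0.0,0.189]},{"slide":[-0.055,0.071,0.0],"turn":[0.0,0.0,0.19]},{"slide":[-0.048,0.077,0.001],"turn":[0.001,0.0,0.189]}], "gripper": 75}}

```text
t: 0.52
tool_pos: [0.282, 0.4129, 0.4032]
orientation: [2.903, 1.2, -0.002]
force: [0.6, -0.4, 0.3]
opening: 0.0702
```

Request:
{"method": "arm_command", "body": {"motion": [{"slide":[-0.04,0.08,0.0],"turn":[0.0,0.0,0.189]},{"slide":[-0.033,0.084,0.001],"turn":[0.0,0.0,0.189]},{"slide":[-0.024,0.087,0.0],"turn":[0.0,0.001,0.189]},{"slide":[-0.017,0.089,0.001],"turn":[0.0,0.0,0.19]},{"slide":[-0.008,0.09,0.0],"turn":[0.0,0.0,0.189]}]}}

```text
t: 0.93
tool_pos: [0.339, 0.2415, 0.4026]
orientation: [-3.103, -0.485, 0.0]
force: [1.1, 0.4, 0.9]
opening: 0.0699
```

Request:
{"method": "arm_command", "body": {"motion": [{"slide":[0.001,0.09,0.001],"turn":[0.001,0.0,0.189]},{"slide":[0.009,0.09,0.0],"turn":[0.0,0.0,0.189]},{"slide":[0.018,0.088,0.0],"turn":[0.0,0.0,0.189]},{"slide":[0.026,0.087,0.001],"turn":[0.0,0.0,0.19]},{"slide":[0.034,0.084,0.0],"turn":[0.0,0.0,0.189]}]}}

```text
t: 1.35
tool_pos: [0.3963, 0.0701, 0.4018]
orientation: [-3.13, 0.256, 0.0]
force: [1.5, 0.2, -0.9]
opening: 0.0697
```

Request:
{"method": "arm_command", "body": {"motion": [{"slide":[0.042,0.08,0.001],"turn":[0.0,0.0,0.189]},{"slide":[0.049,0.075,0.0],"turn":[0.0,0.0,0.189]},{"slide":[0.056,0.071,0.0],"turn":[0.001,0.0,0.189]},{"slide":[0.062,0.065,0.001],"turn":[0.0,0.0,0.19]},{"slide":[0.069,0.059,0.0],"turn":[0.0,0.0,0.189]}]}}

```text
t: 1.77
tool_pos: [0.4537, -0.1011, 0.4007]
orientation: [-2.982, 0.982, 0.001]
force: [0.2, 0.3, -0.2]
opening: 0.0697
```

Request:
{"method": "arm_command", "body": {"motion": [{"slide":[0.073,0.053,0.0],"turn":[0.0,0.001,0.189]},{"slide":[0.079,0.045,0.001],"turn":[0.0,0.0,0.189]},{"slide":[0.082,0.037,0.0],"turn":[0.0,0.0,0.189]},{"slide":[0.085,0.03,0.001],"turn":[0.001,0.0,0.19]},{"slide":[0.088,0.021,0.0],"turn":[0.0,0.0,0.189]}]}}

```text
t: 2.18
tool_pos: [0.5109, -0.2724, 0.3993]
orientation: [-2.669, 1.654, 0.002]
force: [0.1, 1.2, 1.1]
opening: 0.0699
```

Request:
{"method": "arm_command", "body": {"motion": [{"slide":[0.059,0.009,0.0],"turn":[0.0,0.0,0.126]},{"slide":[0.03,0.002,0.0],"turn":[0.0,0.0,0.063]},{"slide":[0,0,0],"turn":[0,0,0]},{"slide":[0,0,0],"turn":[0,0,0]},{"slide":[0,0,0],"turn":[0,0,0]}]}}

```text
t: 2.6
tool_pos: [0.522, -0.304, 0.3996]
orientation: [-2.593, 1.77, 0.002]
force: [-0.3, 0.5, 0.1]
opening: 0.0696
```

```bash
python3 - <<'E'
from plan import *
from h import *
p,r,s=pose(); print(s["t"],p,r.as_rotvec(),s["q"],s["force"])
for n in ("scene","top"):
    c=robot.read_camera(n); np.savez(f"{n}1.npz",**c)
t,sc=load("top1.npz"),load("scene1.npz")
cv2.imwrite("pics/c_sc.png",crop(sc,60,260,130,310,4)); cv2.imwrite("pics/c_top.png",crop(t,340,440,150,250,6))
E
```

```text
2.6 [ 0.52200701 -0.30395972  0.39958603] [-2.59332355e+00  1.76955229e+00  1.91736853e-03] [-0.61280871  0.14407741  1.48263798  0.00204879  1.51612764  0.58464069] [-0.25623957  0.54600588  0.08972786]
```

View pics/c_sc.png

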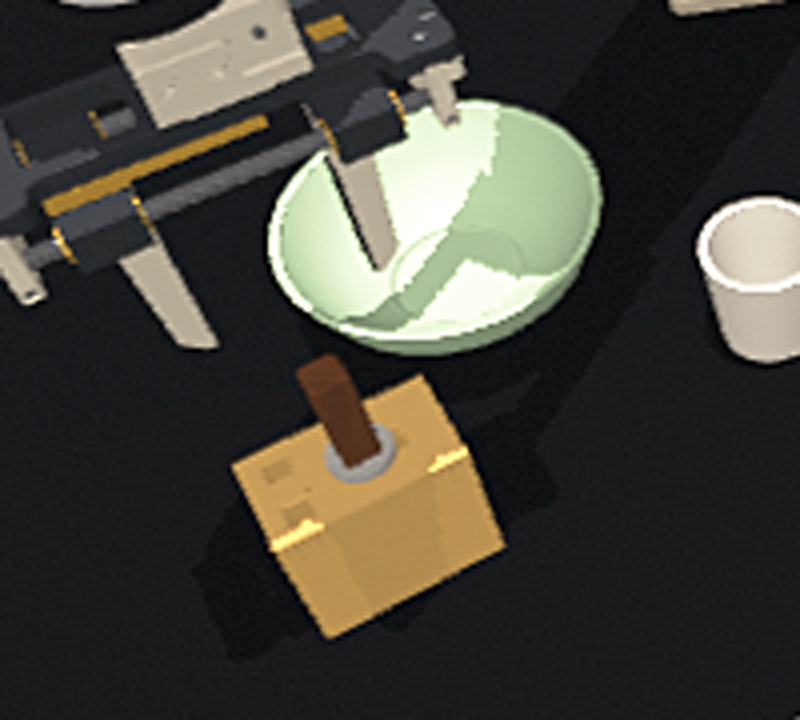

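View pics/c_top.png

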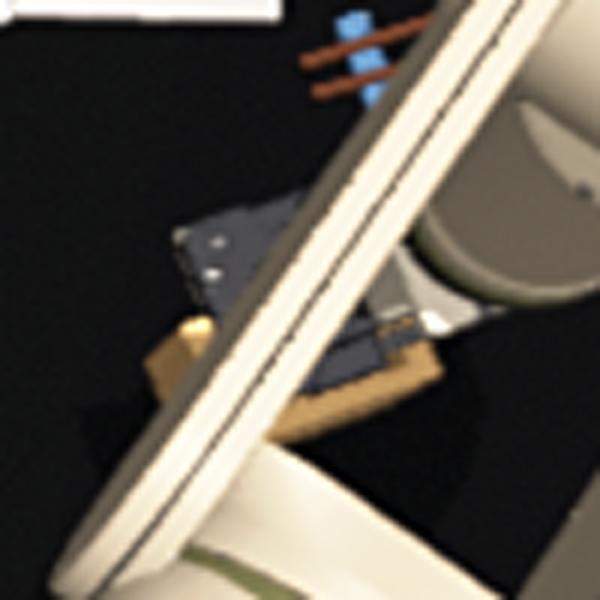

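```bash
python3 - <<'E'
from plan import *
from h import *
sc=load("scene1.npz"); p,r,s=pose()
d=r.apply([1,0,0]); print(d, np.degrees(np.arctan2(d[1],d[0])))
for k in (-.0348,0,.0348): 
    q=p+r.apply([k,0,.186]); u=proj(sc,q); print(q,(u-[60,130])*4)
E
```

```text
[ 0.36498007 -0.93101436 -0.00134958] -68.59362365963617
[ 0.50956076 -0.27086721  0.21412355] [364.28807023 264.48112751]
[ 0.52226207 -0.30326651  0.21407658] [288.6245026  297.90352613]
[ 0.53496337 -0.33566581  0.21402962] [210.11685037 332.58222461]
```

Request:
{"method": "arm_command", "body": {"motion": [{"slide":[0.002,0,0.05],"turn":[0,0,0]},{"slide":[0,0,0.08],"turn":[0,0,0]},{"slide":[0,0,0.075],"turn":[0,0,0]},{"slide":[0,0,0.045],"turn":[0,0,0]},{"slide":[0,0,0.014],"turn":[0,0,0]}]}}

```text
t: 3.12
tool_pos: [0.5213, -0.3034, 0.2904]
orientation: [-2.594, 1.769, 0.01]
force: [-1.2, 0.4, -0.5]
opening: 0.0696
```

Request:
{"method": "arm_command", "body": {"motion": [{"slide":[0,0,0],"turn":[0,0,0]},{"slide":[0,0,0],"turn":[0,0,0]},{"slide":[0,0,0],"turn":[0,0,0]},{"slide":[0,0,0],"turn":[0,0,0]},{"slide":[0,0,0],"turn":[0,0,0]}], "gripper": 0, "grip_force": 40}}

```text
t: 3.53
tool_pos: [0.5231, -0.3056, 0.2962]
orientation: [-2.592, 1.771, -0.004]
force: [0.0, -0.1, 0.4]
opening: 0.0413
```

Request:
{"method": "arm_command", "body": {"motion": [{"slide":[0,0,0],"turn":[0,0,0]},{"slide":[0,0,0],"turn":[0,0,0]},{"slide":[0,0,0],"turn":[0,0,0]},{"slide":[0,0,0],"turn":[0,0,0]},{"slide":[0,0,0],"turn":[0,0,0]}]}}

```text
t: 3.95
tool_pos: [0.5226, -0.3054, 0.2947]
orientation: [-2.592, 1.772, -0.0]
force: [0.2, -0.8, 1.1]
opening: 0.0198
```

```bash
python3 - <<'E'
from plan import *
from h import *
p,r,s=pose(); print(s["t"],p,r.as_rotvec(),s["q"],s["force"],s["opening"])
d=r.apply([1,0,0]); print(d, np.degrees(np.arctan2(d[1],d[0])))
np.savez("grasp.npz",p=p,r=r.as_rotvec())
c=robot.read_camera("scene"); np.savez("scene2.npz",**c)
cv2.imwrite("pics/d_sc.png",crop(c,60,260,130,310,4))
E
```

```text
3.95 [ 0.52261955 -0.30538579  0.29465988] [-2.59226466e+00  1.77168488e+00 -3.96023996e-04] [-0.6140614   0.21987341  1.59267967  0.00179107  1.32881293  0.58457447] [ 0.19541553 -0.8308353   1.06667427] 0.01975806147977725
[ 3.63229637e-01 -9.31699327e-01 -7.70952320e-04] -68.7013212623559
```

View pics/d_sc.png

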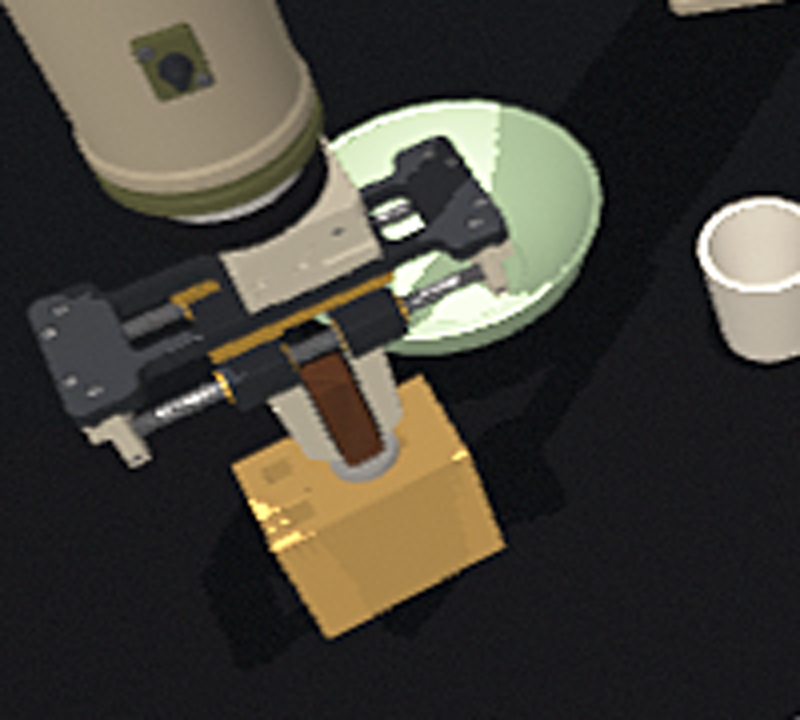

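Request:
{"method": "arm_command", "body": {"motion": [{"slide":[0,0,-0.03],"turn":[0,0,0]},{"slide":[0,0,-0.06],"turn":[0,0,0]},{"slide":[0,0,-0.08],"turn":[0,0,0]},{"slide":[0,0,-0.08],"turn":[0,0,0]},{"slide":[0,0,-0.05],"turn":[0,0,0]}]}}

```text
t: 4.42
tool_pos: [0.5226, -0.3055, 0.4189]
orientation: [-2.592, 1.771, -0.005]
force: [0.9, -0.2, -1.2]
opening: 0.0203
```

Request:
{"method": "arm_command", "body": {"motion": [{"slide":[0,0,-0.025],"turn":[0,0,0]},{"slide":[0,0,0],"turn":[0,0,0]},{"slide":[0,0,0],"turn":[0,0,0]},{"slide":[0,0,0],"turn":[0,0,0]},{"slide":[0,0,0],"turn":[0,0,0]}]}}

```text
t: 4.83
tool_pos: [0.5221, -0.3052, 0.4218]
orientation: [-2.592, 1.772, 0.006]
force: [0.1, -0.5, -1.2]
opening: 0.0199
```

```bash
python3 - <<'E'
from plan import *
from h import *
p,r,s=pose(); print(s["t"],p,r.as_rotvec(),s["q"],s["force"],s["opening"])
c=robot.read_camera("scene"); np.savez("scene3.npz",**c)
cv2.imwrite("pics/e_sc.png",crop(c,80,220,110,230,6)[:600,:800])
p1=np.array([.607,.126,.415]); rows,pp,rr=plan(p,r,p1,down(np.radians(-95.5))); show(rows); print(pp)
E
```

```text
4.8333 [ 0.52208284 -0.30519619  0.42182963] [-2.5922516   1.77154122  0.00642296] [-0.61432411  0.13859582  1.44825452  0.00175996  1.55886023  0.58464527] [ 0.14275022 -0.47961659 -1.2481656 ] 0.019916702183730168
[{"slide":[-0.024,-0.015,0.001],"turn":[0.0,0.0,0.024]},{"slide":[-0.048,-0.03,0.001],"turn":[0.0,0.001,0.048]},{"slide":[-0.073,-0.043,0.001],"turn":[0.001,0.0,0.072]},{"slide":[-0.074,-0.04,0.002],"turn":[0.0,0.001,0.072]},{"slide":[-0.076,-0.037,0.001],"turn":[0.0,0.001,0.072]}]
[{"slide":[-0.077,-0.035,0.002],"turn":[0.0,0.0,0.072]},{"slide":[-0.078,-0.032,0.001],"turn":[0.001,0.001,0.072]},{"slide":[-0.079,-0.029,0.002],"turn":[0.0,0.0,0.072]},{"slide":[-0.081,-0.026,0.001],"turn":[0.0,0.001,0.072]},{"slide":[-0.081,-0.023,0.002],"turn":[0.001,0.001,0.072]}]
[{"slide":[-0.082,-0.02,0.001],"turn":[0.0,0.0,0.072]},{"slide":[-0.083,-0.017,0.001],"turn":[0.0,0.001,0.072]},{"slide":[-0.083,-0.015,0.002],"turn":[0.0,0.001,0.072]},{"slide":[-0.056,-0.007,0.001],"turn":[0.001,0.0,0.048]},{"slide":[-0.028,-0.003,0.0],"turn":[0.0,0.0,0.024]}]
[0.6068496  0.12602483 0.41505731]
```

View pics/e_sc.png

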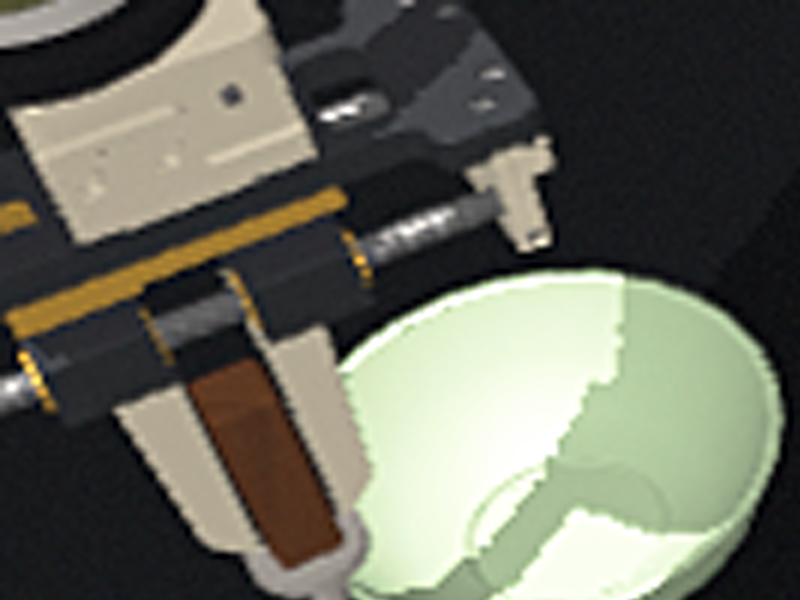

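The pick is gripped and lifted clear. The guard and shank show below the fingers at (300,580) in the crop. Moving to the mill now.

Request:
{"method": "arm_command", "body": {"motion": [{"slide":[-0.024,-0.015,0.001],"turn":[0.0,0.0,0.024]},{"slide":[-0.048,-0.03,0.001],"turn":[0.0,0.0,0.048]},{"slide":[-0.073,-0.043,0.001],"turn":[0.0,0.0,0.072]},{"slide":[-0.074,-0.04,0.002],"turn":[0.0,0.0,0.072]},{"slide":[-0.076,-0.037,0.001],"turn":[0.0,0.0,0.072]}]}}

```text
t: 5.3
tool_pos: [0.5483, -0.1716, 0.4207]
orientation: [-2.456, 1.957, 0.004]
force: [0.3, 0.2, -0.5]
opening: 0.02
```

Request:
{"method": "arm_command", "body": {"motion": [{"slide":[-0.077,-0.035,0.002],"turn":[0.0,0.0,0.072]},{"slide":[-0.078,-0.032,0.001],"turn":[0.0,0.0,0.072]},{"slide":[-0.079,-0.029,0.002],"turn":[0.0,0.0,0.072]},{"slide":[-0.081,-0.026,0.001],"turn":[0.0,0.0,0.072]},{"slide":[-0.081,-0.023,0.002],"turn":[0.0,0.0,0.072]}]}}

```text
t: 5.72
tool_pos: [0.5811, -0.0053, 0.4181]
orientation: [-2.271, 2.169, 0.003]
force: [0.1, 0.0, -1.2]
opening: 0.0198
```

Request:
{"method": "arm_command", "body": {"motion": [{"slide":[-0.082,-0.02,0.001],"turn":[0.0,0.0,0.072]},{"slide":[-0.083,-0.017,0.001],"turn":[0.0,0.0,0.072]},{"slide":[-0.083,-0.015,0.002],"turn":[0.0,0.0,0.072]},{"slide":[-0.056,-0.007,0.001],"turn":[0.0,0.0,0.048]},{"slide":[-0.028,-0.003,0.0],"turn":[0.0,0.0,0.024]}]}}

```text
t: 6.13
tool_pos: [0.607, 0.1289, 0.4158]
orientation: [-2.113, 2.324, 0.004]
force: [0.0, -0.1, -1.4]
opening: 0.0201
```

Request:
{"method": "arm_command", "body": {"motion": [{"slide":[0,0,0],"turn":[0,0,0]},{"slide":[0,0,0],"turn":[0,0,0]},{"slide":[0,0,0],"turn":[0,0,0]},{"slide":[0,0,0],"turn":[0,0,0]},{"slide":[0,0,0],"turn":[0,0,0]}]}}

```text
t: 6.55
tool_pos: [0.6072, 0.1245, 0.4175]
orientation: [-2.11, 2.326, 0.001]
force: [0.4, 0.1, -0.9]
opening: 0.02
```

```bash
python3 - <<'E'
from plan import *
from h import *
p,r,s=pose(); d=r.apply([1,0,0]); print(s["t"],p,r.apply([0,0,1]),np.degrees(np.arctan2(d[1],d[0])),s["q"],s["force"],s["opening"])
for n in ("scene","top"):
    c=robot.read_camera(n); np.savez(f"{n}4.npz",**c)
    cv2.imwrite(f"pics/f_{n}.png",crop(c,*((340,440,160,260,6) if n=="scene" else (170,300,110,240,5)))[:600])
E
```

```text
6.55 [0.60722287 0.12453099 0.41749486] [ 7.93837150e-04  1.26535076e-03 -9.99998884e-01] -95.58647073728413 [1.19224775e-01 1.78311051e-01 1.41219764e+00 1.16219530e-03
 1.55014527e+00 1.78750040e+00] [ 0.38679765  0.05829683 -0.92903219] 0.019981583521822995
```

View pics/f_scene.png

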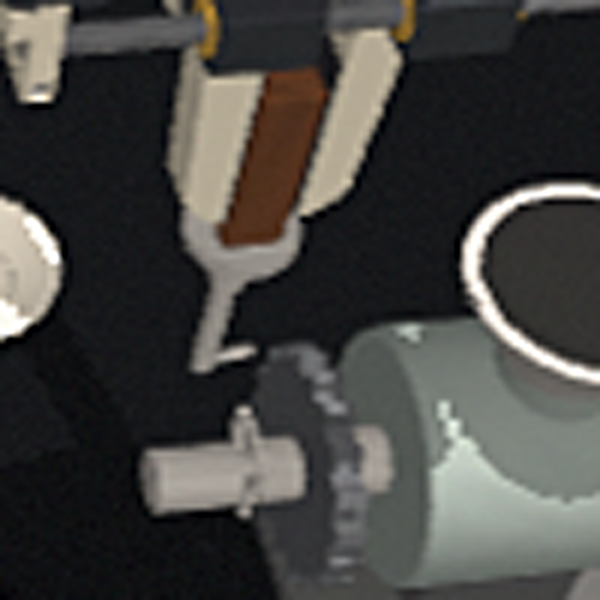

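View pics/f_top.png

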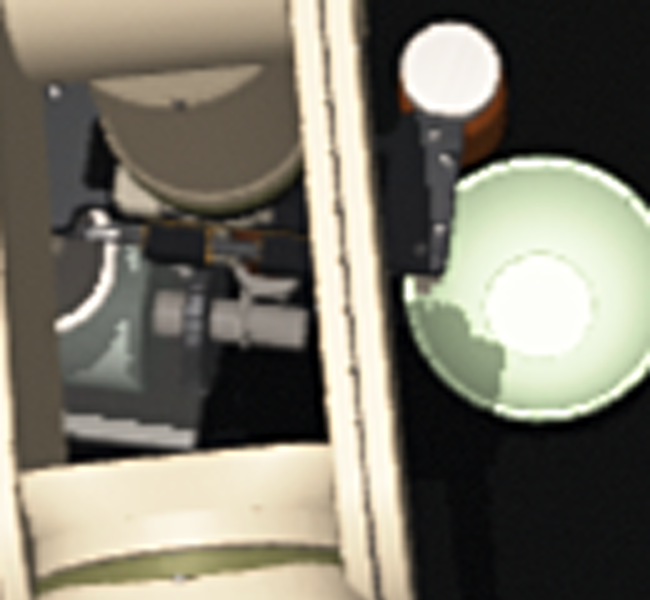

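```bash
python3 - <<'E'
from plan import *
from h import *
s,t=load("scene4.npz"),load("top4.npz"); p,r,st=pose()
print("foot obs scene 373.8 221.7")
for L in (.087,.095,.099,.103,.107,.111):
    f=p+r.apply([0,0,.1677+L]); toe=f+r.apply([-.016,0,-.0045]); print(L,f.round(4),proj(s,f).round(1),proj(s,toe).round(1),"top crop",((proj(t,f)-[170,110])*5).round(0))
g=p+r.apply([0,0,.1677+.032]); print("guard top centre",((proj(s,g)-[340,160])*6).round(0),((proj(t,g)-[170,110])*5).round(0))
E
```

```text
foot obs scene 373.8 221.7
0.087 [0.6075 0.1252 0.163 ] [374.5 217.8] [383.2 215.5] top crop [281. 288.]
0.095 [0.6075 0.1252 0.155 ] [373.8 220.4] [382.4 218.1] top crop [282. 292.]
0.099 [0.6075 0.1252 0.151 ] [373.4 221.7] [382.  219.4] top crop [283. 294.]
0.103 [0.6075 0.1252 0.147 ] [373.  222.9] [381.6 220.7] top crop [284. 296.]
0.107 [0.6075 0.1252 0.143 ] [372.7 224.2] [381.2 222. ] top crop [285. 298.]
0.111 [0.6075 0.1252 0.139 ] [372.3 225.4] [380.8 223.2] top crop [285. 300.]
guard top centre [240. 232.] [270. 258.]
```

```bash
python3 - <<'E'
from plan import *
from h import *
t=load("top4.npz"); s=load("scene4.npz"); p,r,st=pose()
A=crop(t,200,240,145,185,15)
f=p+r.apply([0,0,.1677+.099]); 
for q,col in ((f,(0,0,255)),(f+r.apply([-.016,0,-.0045]),(0,255,0)),(p+r.apply([0,0,.1997]),(255,0,0))):
    u,v=proj(t,q); cv2.circle(A,(int((u+.5-200)*15),int((v+.5-145)*15)),4,col,-1)
cv2.imwrite("pics/g_top.png",A)
B=crop(s,355,415,195,255,10)
for q,col in ((f,(0,0,255)),(f+r.apply([-.016,0,-.0045]),(0,255,0)),(p+r.apply([0,0,.1997]),(255,0,0))):
    u,v=proj(s,q); cv2.circle(B,(int((u+.5-355)*10),int((v+.5-195)*10)),3,col,-1)
cv2.imwrite("pics/g_sc.png",B)
E
```

```text
(no output)
```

View pics/g_top.png

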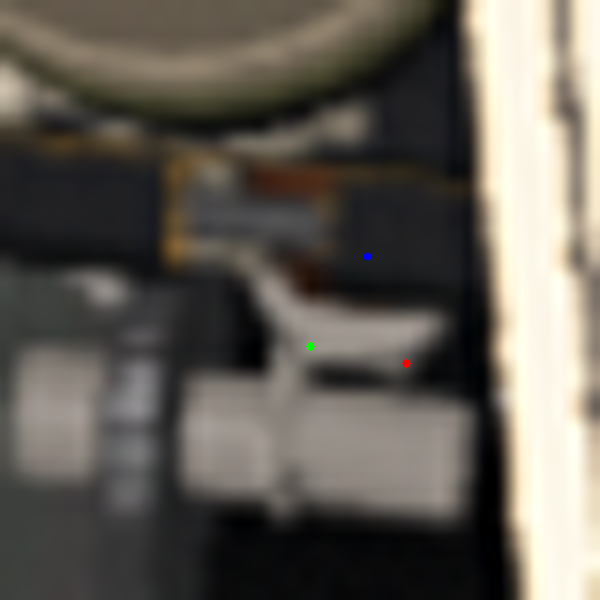

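View pics/g_sc.png

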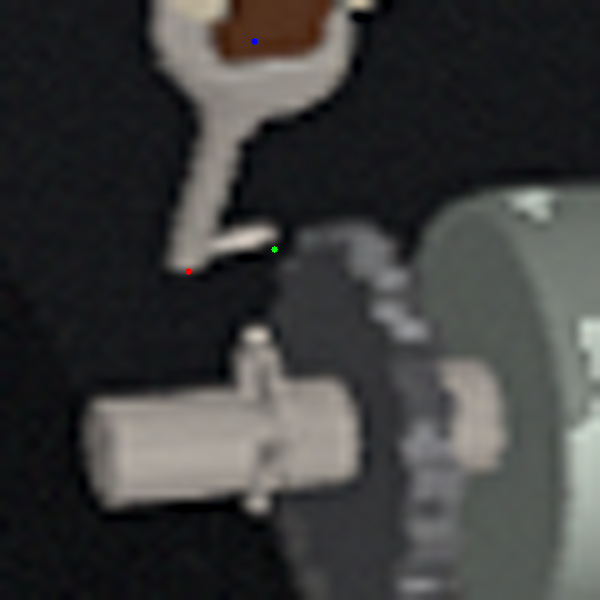

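Request:
{"method": "arm_command", "body": {"motion": [{"slide":[0,0,0.02],"turn":[0,0,0]},{"slide":[0,0,0.03],"turn":[0,0,0]},{"slide":[0,0,0.025],"turn":[0,0,0]},{"slide":[0,0,0.014],"turn":[0,0,0]},{"slide":[0,0,0.005],"turn":[0,0,0]}]}}

```text
t: 7.07
tool_pos: [0.6067, 0.1257, 0.3772]
orientation: [2.111, -2.325, -0.004]
force: [0.5, -0.5, -0.6]
opening: 0.0195
```

Request:
{"method": "arm_command", "body": {"motion": [{"slide":[0,0,0.001],"turn":[0,0,0]},{"slide":[0,0,0.001],"turn":[0,0,0]},{"slide":[0,0,0.001],"turn":[0,0,0]},{"slide":[0,0,0],"turn":[0,0,0]},{"slide":[0,0,0],"turn":[0,0,0]}]}}

```text
t: 7.48
tool_pos: [0.6074, 0.1259, 0.3793]
orientation: [-2.11, 2.324, -0.0]
force: [-0.8, 0.0, -1.8]
opening: 0.0201
```

Request:
{"method": "arm_command", "body": {"motion": [{"slide":[0,0,0.001],"turn":[0,0,0]},{"slide":[0,0,0.001],"turn":[0,0,0]},{"slide":[0,0,0.001],"turn":[0,0,0]},{"slide":[0,0,0.001],"turn":[0,0,0]},{"slide":[0,0,0.001],"turn":[0,0,0]}]}}

```text
t: 7.9
tool_pos: [0.6073, 0.1258, 0.3767]
orientation: [-2.111, 2.324, 0.001]
force: [0.3, -0.1, -1.5]
opening: 0.0197
```

Request:
{"method": "arm_command", "body": {"motion": [{"slide":[0,0,0.001],"turn":[0,0,0]},{"slide":[0,0,0.001],"turn":[0,0,0]},{"slide":[0,0,0.001],"turn":[0,0,0]},{"slide":[0,0,0.001],"turn":[0,0,0]},{"slide":[0,0,0.001],"turn":[0,0,0]}]}}

```text
t: 8.32
tool_pos: [0.6073, 0.1258, 0.3747]
orientation: [-2.111, 2.325, 0.001]
force: [0.1, 0.1, -1.1]
opening: 0.0196
```

```bash
python3 - <<'E'
from plan import *
from h import *
p,r,s=pose(); print(s["t"],p,r.apply([0,0,1]),s["force"],s["wrist_torque"])
c=robot.read_camera("scene"); np.savez("scene5.npz",**c)
cv2.imwrite("pics/h_sc.png",crop(c,355,415,195,255,10))
E
```

```text
8.3167 [0.60727487 0.12579884 0.37466857] [ 8.58910427e-04  1.51527034e-03 -9.99998483e-01] [ 0.08065313  0.12930857 -1.09855448] [ 0.04882914  0.17310439 -0.01478844]
```

View pics/h_sc.png

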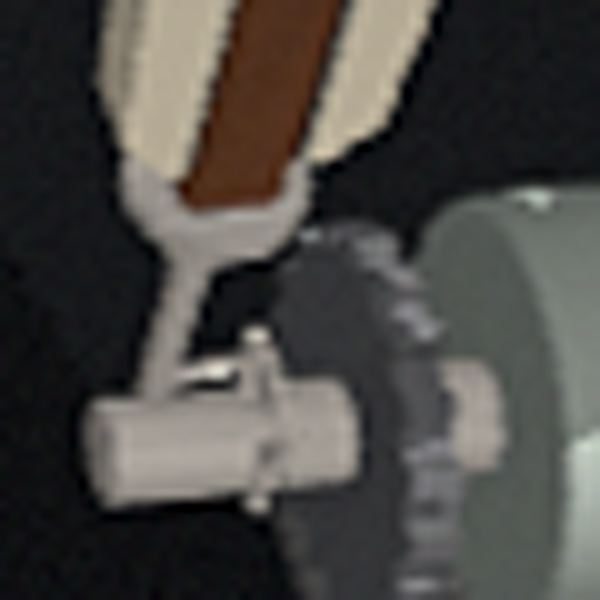

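Request:
{"method": "arm_command", "body": {"motion": [{"slide":[0,0,0.001],"turn":[0,0,0]},{"slide":[0,0,0.001],"turn":[0,0,0]},{"slide":[0,0,0.001],"turn":[0,0,0]},{"slide":[0,0,0.001],"turn":[0,0,0]},{"slide":[0,0,0],"turn":[0,0,0]}]}}

```text
t: 8.78
tool_pos: [0.6072, 0.1258, 0.373]
orientation: [-2.111, 2.325, 0.001]
force: [0.3, 0.7, -0.4]
opening: 0.0195
```

Request:
{"method": "arm_command", "body": {"motion": [{"slide":[0,0,0.001],"turn":[0,0,0]},{"slide":[0,0,0.001],"turn":[0,0,0]},{"slide":[0,0,0.001],"turn":[0,0,0]},{"slide":[0,0,0],"turn":[0,0,0]},{"slide":[0,0,0],"turn":[0,0,0]}]}}

```text
t: 9.2
tool_pos: [0.6073, 0.1258, 0.3719]
orientation: [-2.111, 2.324, 0.001]
force: [0.1, -1.1, -0.7]
opening: 0.0199
```

Request:
{"method": "arm_command", "body": {"motion": [{"slide":[0,0,0.001],"turn":[0,0,0]},{"slide":[0,0,0.001],"turn":[0,0,0]},{"slide":[0,0,0.001],"turn":[0,0,0]},{"slide":[0,0,0],"turn":[0,0,0]},{"slide":[0,0,0],"turn":[0,0,0]}]}}

```text
t: 9.62
tool_pos: [0.6073, 0.1258, 0.3707]
orientation: [-2.111, 2.325, 0.001]
force: [0.2, -0.2, -1.6]
opening: 0.0197
```

```bash
python3 - <<'E'
from plan import *
from h import *
p,r,s=pose(); print(s["t"],p,r.apply([0,0,1]),s["force"],s["wrist_torque"])
c=robot.read_camera("scene"); np.savez("scene6.npz",**c)
cv2.imwrite("pics/i_sc.png",crop(c,355,415,195,255,10))
E
```

```text
9.6167 [0.60726636 0.12580289 0.37069502] [ 8.14768832e-04  1.48170953e-03 -9.99998570e-01] [ 0.20183609 -0.22581697 -1.56880776] [-0.00262763  0.16258624  0.0048601 ]
```

View pics/i_sc.png

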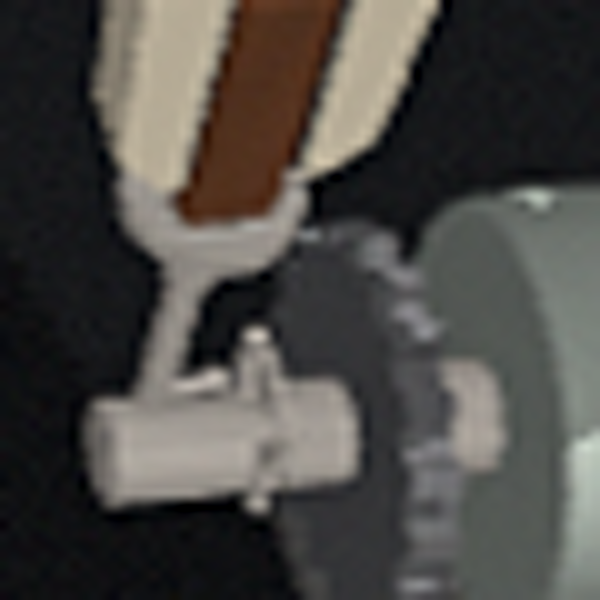

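```bash
python3 - <<'E'
from plan import *
from h import *
s=load("scene6.npz"); p,r,st=pose()
p4=np.array([.60722,.12453,.41749]); z4=np.array([7.9e-4,1.26e-3,-1])
for L in (.1,.106,.111):
    f4=p4+z4*(.1677+L); f=p+r.apply([0,0,.1677+L])
    print(L,(proj(s,f)-proj(s,f4))*10, np.array([185,268])+(proj(s,f)-proj(s,f4))*10, f)
# shaft px relative: top line, axis, silhouettes at outward 25
for x0 in (.604,.607,.610):
  mx=np.array([.09,.996,0]);my=np.array([-.996,.09,0])
  c=np.array([x0,.126,.085])
  for a in (0,30,60,90,120,150): 
    q=c+.011*(my*-np.cos(np.radians(a))+np.array([0,0,np.sin(np.radians(a))])); print(x0,a,((proj(s,q)+.5-[355,195])*10).round(0),end=';')
  print()
E
```

```text
0.1 [-34.68084392 140.71472007] [150.31915608 408.71472007] [0.60747707 0.12621663 0.10301364]
0.106 [-34.20951486 138.97887906] [150.79048514 406.97887906] [0.60748194 0.12622566 0.09701365]
0.111 [-33.82347415 137.55664411] [151.17652585 405.55664411] [0.607486   0.12623319 0.09201366]
0.604 0 [143. 498.];0.604 30 [146. 477.];0.604 60 [144. 449.];0.604 90 [138. 423.];0.604 120 [130. 405.];0.604 150 [121. 400.];
0.607 0 [149. 510.];0.607 30 [151. 489.];0.607 60 [149. 461.];0.607 90 [143. 434.];0.607 120 [135. 417.];0.607 150 [127. 412.];
0.61 0 [154. 522.];0.61 30 [157. 501.];0.61 60 [155. 473.];0.61 90 [149. 446.];0.61 120 [140. 428.];0.61 150 [132. 424.];
```

Request:
{"method": "arm_command", "body": {"motion": [{"slide":[0,0,0.001],"turn":[0,0,0]},{"slide":[0,0,0.001],"turn":[0,0,0]},{"slide":[0,0,0.001],"turn":[0,0,0]},{"slide":[0,0,0],"turn":[0,0,0]},{"slide":[0,0,0],"turn":[0,0,0]}]}}

```text
t: 10.08
tool_pos: [0.6072, 0.1258, 0.3695]
orientation: [-2.111, 2.324, 0.001]
force: [-0.4, -0.2, -1.4]
opening: 0.0197
```

```bash
python3 - <<'E'
from h import *
c=load("scene6.npz"); d=load("scene0.npz")
A=crop(c,355,395,220,250,18).astype(float); A=np.clip((A-90)*255/130,0,255).astype(np.uint8)
cv2.imwrite("pics/j.png",A)
E
```

```text
(no output)
```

View pics/j.png

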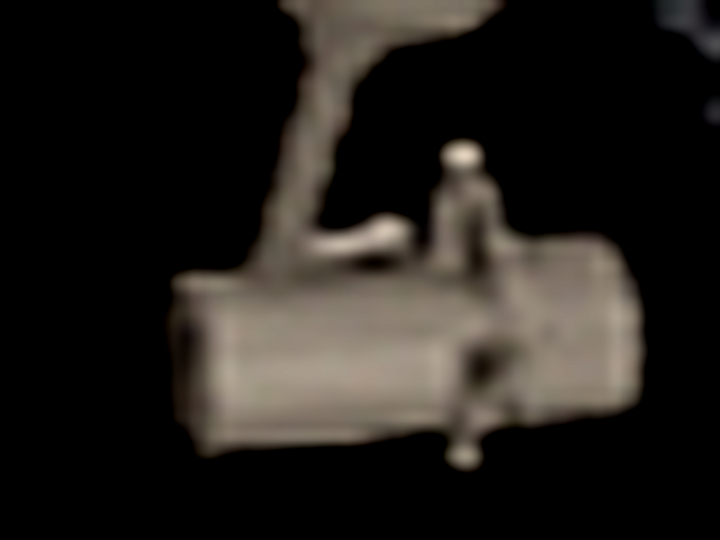

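Request:
{"method": "arm_command", "body": {"motion": [{"slide":[0,0,0.001],"turn":[0,0,0]},{"slide":[0,0,0.001],"turn":[0,0,0]},{"slide":[0,0,0.001],"turn":[0,0,0]},{"slide":[0,0,0],"turn":[0,0,0]},{"slide":[0,0,0],"turn":[0,0,0]}]}}

```text
t: 10.5
tool_pos: [0.6073, 0.1258, 0.3683]
orientation: [-2.111, 2.325, 0.001]
force: [-1.0, -0.3, -1.3]
opening: 0.0202
```

Request:
{"method": "arm_command", "body": {"motion": [{"slide":[0,0,0.001],"turn":[0,0,0]},{"slide":[0,0,0.001],"turn":[0,0,0]},{"slide":[0,0,0.001],"turn":[0,0,0]},{"slide":[0,0,0],"turn":[0,0,0]},{"slide":[0,0,0],"turn":[0,0,0]}]}}

```text
t: 10.92
tool_pos: [0.6073, 0.1258, 0.3671]
orientation: [-2.111, 2.325, 0.001]
force: [0.6, 0.6, -1.5]
opening: 0.0199
```

```bash
python3 - <<'E'
from plan import *
from h import *
p,r,s=pose(); print(s["t"],p,r.apply([0,0,1]),s["force"],s["wrist_torque"])
c=robot.read_camera("scene"); np.savez("scene7.npz",**c)
A=crop(c,355,395,220,250,18).astype(float); A=np.clip((A-90)*255/130,0,255).astype(np.uint8)
cv2.imwrite("pics/k.png",A)
E
```

```text
10.9167 [0.60725543 0.1258003  0.36707094] [ 7.86532500e-04  1.49953097e-03 -9.99998566e-01] [ 0.55419833  0.55177138 -1.48205296] [0.02264099 0.19064992 0.05382324]
```

View pics/k.png

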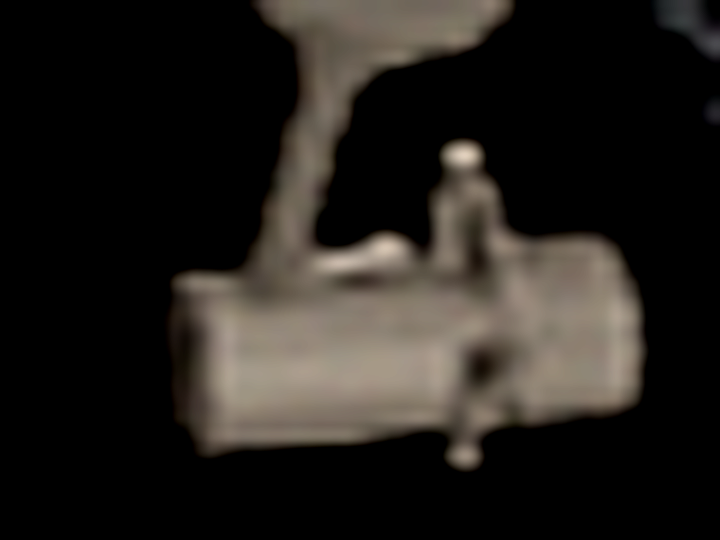

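Request:
{"method": "arm_command", "body": {"motion": [{"slide":[0,0,0.001],"turn":[0,0,0]},{"slide":[0,0,0.001],"turn":[0,0,0]},{"slide":[0,0,0.001],"turn":[0,0,0]},{"slide":[0,0,0],"turn":[0,0,0]},{"slide":[0,0,0],"turn":[0,0,0]}]}}

```text
t: 11.38
tool_pos: [0.6073, 0.1258, 0.3659]
orientation: [-2.111, 2.325, 0.001]
force: [-0.1, -0.2, -1.1]
opening: 0.0201
```

Request:
{"method": "arm_command", "body": {"motion": [{"slide":[0,0,0.001],"turn":[0,0,0]},{"slide":[0,0,0.001],"turn":[0,0,0]},{"slide":[0,0,0.001],"turn":[0,0,0]},{"slide":[0,0,0],"turn":[0,0,0]},{"slide":[0,0,0],"turn":[0,0,0]}]}}

```text
t: 11.8
tool_pos: [0.6073, 0.1258, 0.3647]
orientation: [-2.111, 2.324, 0.001]
force: [-0.1, 0.7, -0.5]
opening: 0.02
```

Request:
{"method": "arm_command", "body": {"motion": [{"slide":[0,0,0.001],"turn":[0,0,0]},{"slide":[0,0,0.001],"turn":[0,0,0]},{"slide":[0,0,0.001],"turn":[0,0,0]},{"slide":[0,0,0],"turn":[0,0,0]},{"slide":[0,0,0],"turn":[0,0,0]}]}}

```text
t: 12.22
tool_pos: [0.6073, 0.1258, 0.3636]
orientation: [-2.111, 2.324, 0.001]
force: [0.6, -0.5, -0.9]
opening: 0.0197
```

```bash
python3 - <<'E'
from plan import *
from h import *
p,r,s=pose(); print(s["t"],p,r.apply([0,0,1]),s["force"],s["wrist_torque"])
c=robot.read_camera("scene"); np.savez("scene8.npz",**c)
A=crop(c,355,395,220,250,18).astype(float); A=np.clip((A-90)*255/130,0,255).astype(np.uint8)
cv2.imwrite("pics/l.png",A)
c=robot.read_camera("top"); np.savez("top8.npz",**c)
A=crop(c,200,240,150,185,18).astype(float); A=np.clip((A-50)*255/170,0,255).astype(np.uint8)
cv2.imwrite("pics/l2.png",A[:600])
E
```

```text
12.2167 [0.60728898 0.12584658 0.36358901] [ 9.96667612e-04  1.52562284e-03 -9.99998340e-01] [ 0.61309004 -0.53603068 -0.94727702] [0.04375637 0.1722367  0.0192886 ]
```

View pics/l.png

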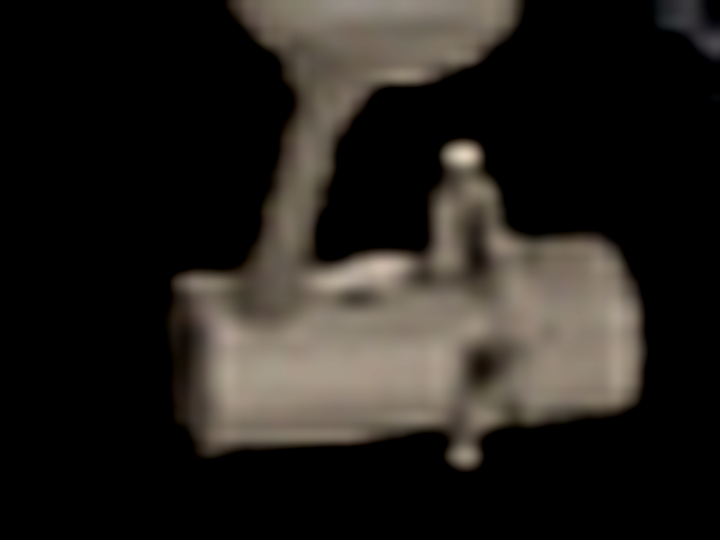

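View pics/l2.png

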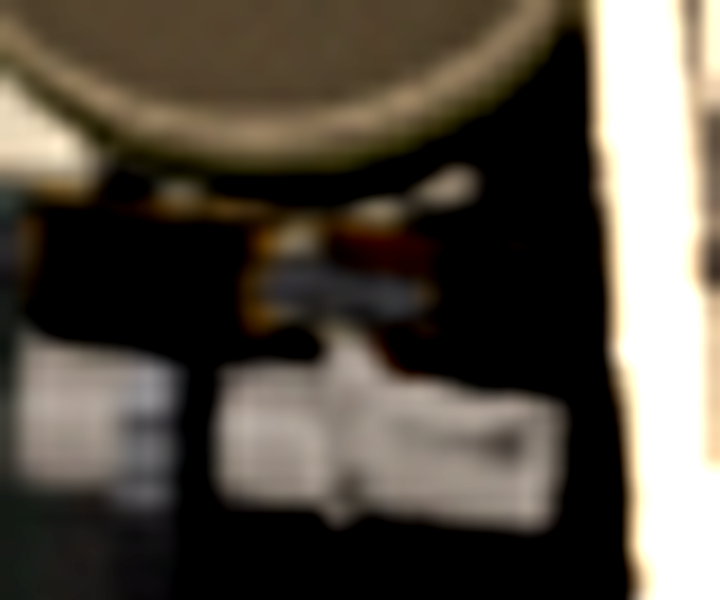

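Request:
{"method": "arm_command", "body": {"motion": [{"slide":[0,0,0.001],"turn":[0,0,0]},{"slide":[0,0,0.001],"turn":[0,0,0]},{"slide":[0,0,0.001],"turn":[0,0,0]},{"slide":[0,0,0],"turn":[0,0,0]},{"slide":[0,0,0],"turn":[0,0,0]}]}}

```text
t: 12.73
tool_pos: [0.6074, 0.1258, 0.3634]
orientation: [-2.11, 2.324, -0.0]
force: [-2.3, -0.7, 5.7]
opening: 0.02
```

```bash
python3 - <<'E'
from plan import *
from h import *
p,r,s=pose(); print(s["t"],p,r.apply([0,0,1]),s["force"],s["wrist_torque"])
c=robot.read_camera("scene"); np.savez("scene9.npz",**c)
A=crop(c,355,395,220,250,18).astype(float); A=np.clip((A-90)*255/130,0,255).astype(np.uint8)
cv2.imwrite("pics/m.png",A)
c=robot.read_camera("top"); np.savez("top9.npz",**c)
A=crop(c,210,235,162,182,28).astype(float); A=np.clip((A-100)*255/150,0,255).astype(np.uint8)
cv2.imwrite("pics/m2.png",A[:600])
print(robot.read_state()["force"],robot.read_state()["wrist_torque"])
E
```

```text
12.7333 [0.60738073 0.1258292  0.36336994] [ 0.00192114  0.00159704 -0.99999688] [-2.27216435 -0.67909171  5.69359336] [-0.11537604  0.63662348 -0.01707369]
[-2.52093035 -0.02823482  5.45723623] [-0.07659033  0.75553778  0.068093  ]
```

View pics/m.png

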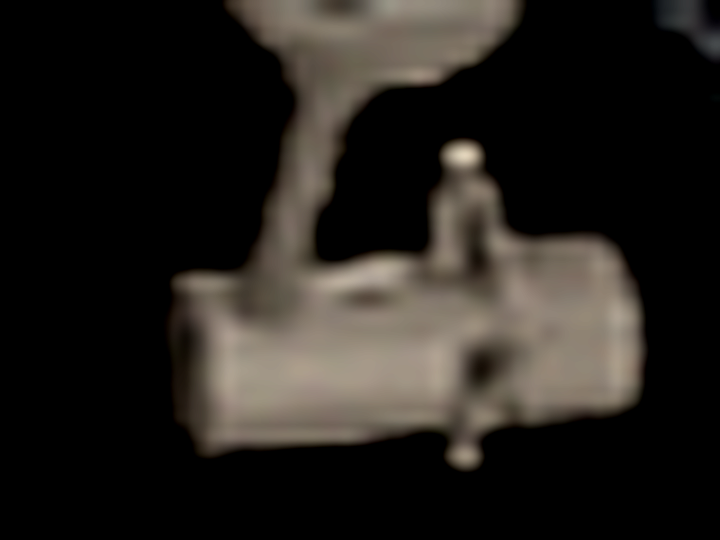

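View pics/m2.png

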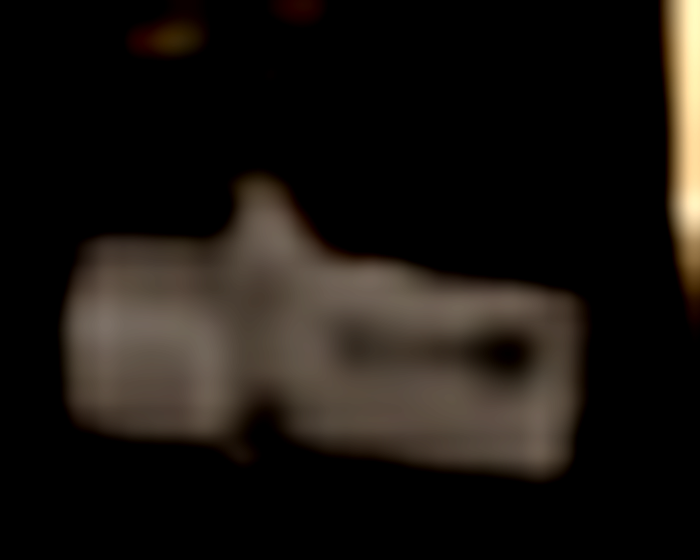

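Request:
{"method": "arm_command", "body": {"motion": [{"slide":[0,0,-0.002],"turn":[0,0,0]},{"slide":[0,0,-0.002],"turn":[0,0,0]},{"slide":[0,0,-0.0015],"turn":[0,0,0]},{"slide":[0,0,0],"turn":[0,0,0]},{"slide":[0,0,0],"turn":[0,0,0]}]}}

```text
t: 13.25
tool_pos: [0.6072, 0.1258, 0.3642]
orientation: [-2.111, 2.325, 0.001]
force: [-0.7, -0.6, -0.3]
opening: 0.0199
```

Request:
{"method": "arm_command", "body": {"motion": [{"slide":[-0.002,0,0],"turn":[0,0,0]},{"slide":[-0.002,0,0],"turn":[0,0,0]},{"slide":[-0.002,0,0],"turn":[0,0,0]},{"slide":[-0.002,0,0],"turn":[0,0,0]},{"slide":[0,0,0],"turn":[0,0,0]}]}}

```text
t: 13.67
tool_pos: [0.6076, 0.1292, 0.3645]
orientation: [-2.111, 2.324, 0.001]
force: [0.6, -1.0, -0.7]
opening: 0.02
```

```bash
cat > look.py <<'E'
import sys
from plan import *
from h import *
n=sys.argv[1]
p,r,s=pose(); print(s["t"],p,r.apply([0,0,1]),s["force"],s["wrist_torque"])
c=robot.read_camera("scene"); np.savez(f"scene{n}.npz",**c)
A=crop(c,355,395,215,250,18).astype(float); A=np.clip((A-90)*255/130,0,255).astype(np.uint8)
cv2.imwrite(f"pics/{n}.png",A[:600])
E
python3 look.py n
```

```text
13.6667 [0.60758685 0.12922243 0.36452574] [ 8.77851978e-04  1.57949831e-03 -9.99998367e-01] [ 0.60377735 -0.95594189 -0.66912842] [-0.01142413  0.16131721 -0.03343452]
```

View pics/n.png

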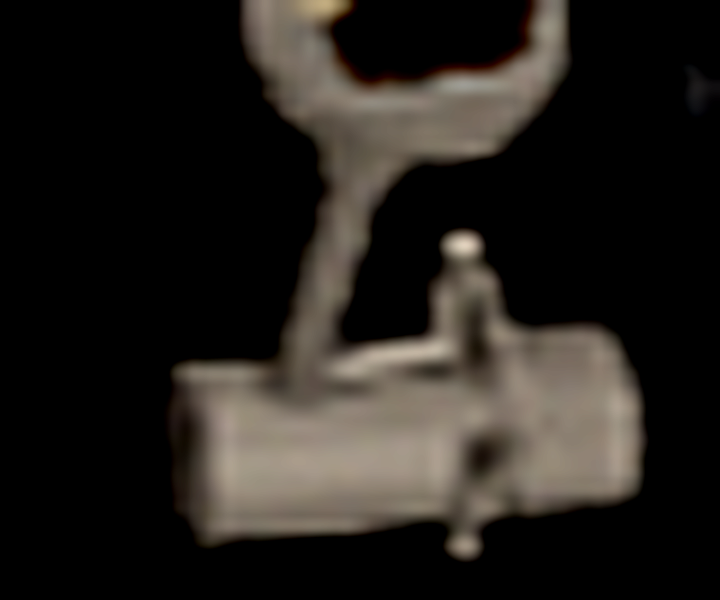

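Request:
{"method": "arm_command", "body": {"motion": [{"slide":[-0.003,0,0],"turn":[0,0,0]},{"slide":[-0.003,0,0],"turn":[0,0,0]},{"slide":[-0.003,0,0],"turn":[0,0,0]},{"slide":[-0.003,0,0],"turn":[0,0,0]},{"slide":[0,0,0],"turn":[0,0,0]}]}}

```text
t: 14.13
tool_pos: [0.608, 0.1341, 0.3646]
orientation: [-2.111, 2.324, 0.001]
force: [-0.4, -0.6, -1.1]
opening: 0.0201
```

```bash
python3 look.py o
```

```text
14.1333 [0.60803451 0.13409258 0.36456423] [ 9.17742523e-04  1.63751553e-03 -9.99998238e-01] [-0.42075129 -0.5717592  -1.13647308] [0.0029446  0.2295641  0.01719364]
```

View pics/o.png

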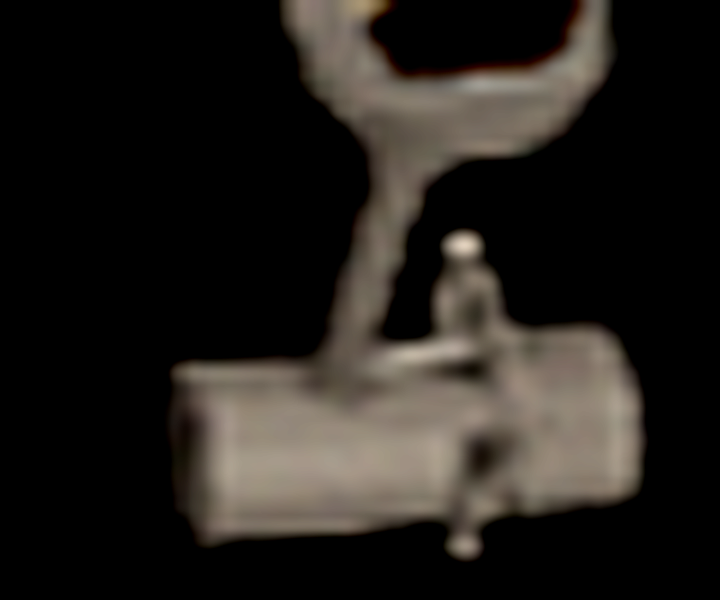

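Request:
{"method": "arm_command", "body": {"motion": [{"slide":[-0.003,0,0],"turn":[0,0,0]},{"slide":[-0.003,0,0],"turn":[0,0,0]},{"slide":[-0.003,0,0],"turn":[0,0,0]},{"slide":[-0.002,0,0],"turn":[0,0,0]},{"slide":[0,0,0],"turn":[0,0,0]}]}}

```text
t: 14.6
tool_pos: [0.6085, 0.1384, 0.3645]
orientation: [-2.111, 2.324, 0.001]
force: [0.2, 0.8, -1.3]
opening: 0.0201
```

```bash
python3 look.py p; python3 - <<'E'
from plan import *
from h import *
c=robot.read_camera("top"); np.savez("top10.npz",**c)
A=crop(c,205,240,155,185,20).astype(float); A=np.clip((A-50)*255/170,0,255).astype(np.uint8)
cv2.imwrite("pics/p2.png",A[:600])
E
```

```text
14.6 [0.60845822 0.13838494 0.36454505] [ 8.88370983e-04  1.61335843e-03 -9.99998304e-01] [ 0.17384286  0.7812856  -1.32406881] [-0.03053221  0.1190093  -0.00179479]
```

View pics/p.png

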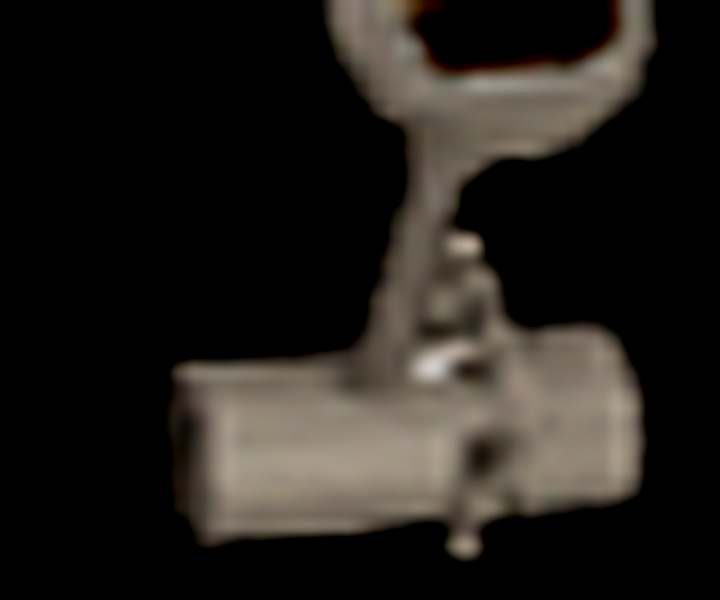

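View pics/p2.png

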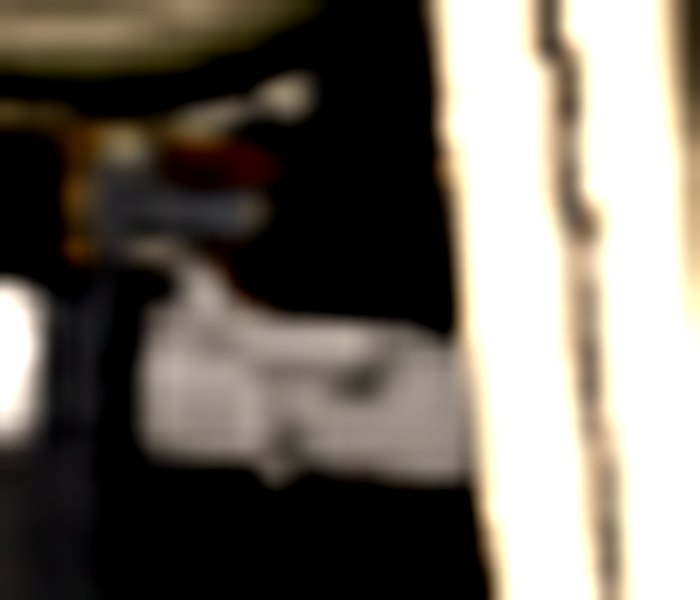

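The toe is under the bow: in the scene crop the bow stands around (465,245) with the toe below it at (440,365). The shank is about 10 mm outward of the groove and no force shows. I'll pull up slowly.

Request:
{"method": "arm_command", "body": {"motion": [{"slide":[0,0,-0.003],"turn":[0,0,0]},{"slide":[0,0,-0.003],"turn":[0,0,0]},{"slide":[0,0,-0.003],"turn":[0,0,0]},{"slide":[0,0,0],"turn":[0,0,0]},{"slide":[0,0,0],"turn":[0,0,0]}]}}

```text
t: 15.12
tool_pos: [0.6082, 0.1381, 0.3671]
orientation: [-2.112, 2.326, 0.002]
force: [0.0, -0.5, -10.2]
opening: 0.0198
```

Request:
{"method": "arm_command", "body": {"motion": [{"slide":[0,0,-0.003],"turn":[0,0,0]},{"slide":[0,0,-0.003],"turn":[0,0,0]},{"slide":[0,0,-0.003],"turn":[0,0,0]},{"slide":[0,0,-0.003],"turn":[0,0,0]},{"slide":[0,0,-0.003],"turn":[0,0,0]}]}}

```text
t: 15.53
tool_pos: [0.6088, 0.1382, 0.3755]
orientation: [-2.11, 2.323, -0.001]
force: [-0.2, 0.2, -1.2]
opening: 0.0201
```

```bash
python3 look.py q
```

```text
15.5333 [0.60877837 0.13821356 0.3755444 ] [ 0.00295531  0.00185398 -0.99999391] [-0.20573408  0.24365148 -1.21580303] [ 0.01423749  0.13388533 -0.04281666]
```

View pics/q.png

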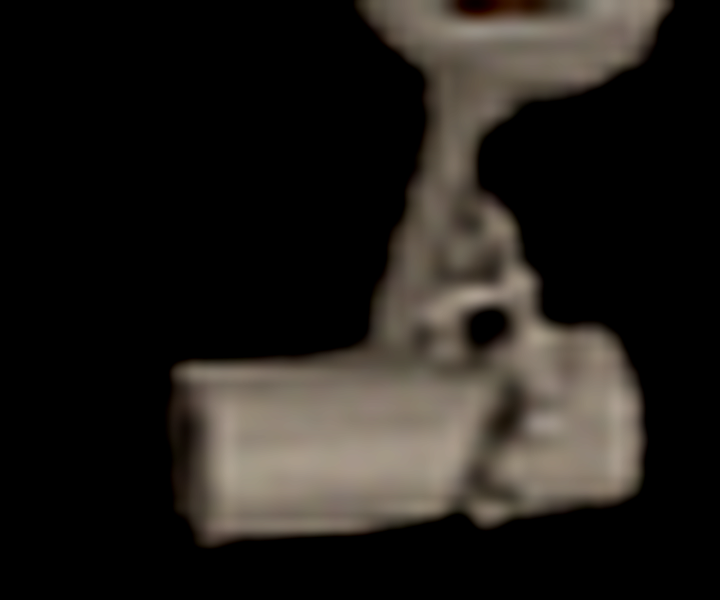

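Request:
{"method": "arm_command", "body": {"motion": [{"slide":[0,0,-0.004],"turn":[0,0,0]},{"slide":[0,0,-0.006],"turn":[0,0,0]},{"slide":[0,0,-0.008],"turn":[0,0,0]},{"slide":[0,0,-0.01],"turn":[0,0,0]},{"slide":[0,0,-0.012],"turn":[0,0,0]}]}}

```text
t: 16.0
tool_pos: [0.6085, 0.1381, 0.3907]
orientation: [-2.111, 2.324, 0.001]
force: [0.7, 0.3, -1.0]
opening: 0.0195
```

Request:
{"method": "arm_command", "body": {"motion": [{"slide":[0,0,-0.015],"turn":[0,0,0]},{"slide":[0,0,-0.02],"turn":[0,0,0]},{"slide":[0,0,-0.02],"turn":[0,0,0]},{"slide":[0,0,-0.015],"turn":[0,0,0]},{"slide":[0,0,-0.008],"turn":[0,0,0]}]}}

```text
t: 16.42
tool_pos: [0.6087, 0.1381, 0.4232]
orientation: [-2.11, 2.323, -0.001]
force: [0.1, -0.1, -1.6]
opening: 0.02
```

```bash
python3 - <<'E'
from plan import *
from h import *
p,r,s=pose(); print(s["t"],p,r.apply([0,0,1]),s["q"],s["force"],s["wrist_torque"])
c=robot.read_camera("scene"); np.savez("scener.npz",**c)
cv2.imwrite(f"pics/r.png",crop(c,340,420,170,250,7)[:600])
E
```

```text
16.4167 [0.60865144 0.13810774 0.42316356] [ 0.00292503  0.00176524 -0.99999416] [1.40590615e-01 1.86768412e-01 1.39245569e+00 1.33803179e-03
 1.55922503e+00 1.80758320e+00] [ 0.10024264 -0.07314154 -1.63586401] [ 0.02237638  0.09999908 -0.01840024]
```

View pics/r.png

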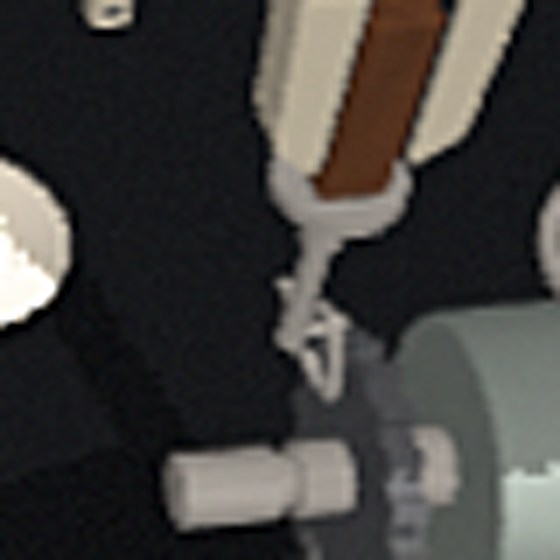

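```bash
python3 - <<'E'
from plan import *
p,r,s=pose()
p1=np.array([.6535,-.0055,.42]); rows,pp,rr=plan(p,r,p1,down(0.),astep=.08,ramp=3); show(rows); print(pp,rr.apply([1,0,0]))
E
```

```text
[{"slide":[0.004,-0.002,0.0],"turn":[0.0,0.0,-0.04]},{"slide":[0.008,-0.003,0.0],"turn":[0.0,0.0,-0.079]},{"slide":[0.013,-0.004,0.001],"turn":[-0.001,0.0,-0.119]},{"slide":[0.017,-0.005,0.0],"turn":[0.0,0.0,-0.159]},{"slide":[0.018,-0.004,0.0],"turn":[0.0,0.0,-0.159]}]
[{"slide":[0.018,-0.002,0.001],"turn":[-0.001,0.0,-0.158]},{"slide":[0.018,-0.001,0.0],"turn":[0.0,-0.001,-0.159]},{"slide":[0.018,0.001,0.001],"turn":[-0.001,0.0,-0.159]},{"slide":[0.017,0.002,0.0],"turn":[0.0,0.0,-0.159]},{"slide":[0.018,0.003,0.0],"turn":[0.0,0.0,-0.158]}]
[{"slide":[0.017,0.005,0.001],"turn":[-0.001,0.0,-0.159]},{"slide":[0.017,0.006,0.0],"turn":[0.0,0.0,-0.159]},{"slide":[0.016,0.008,0.0],"turn":[-0.001,0.0,-0.159]},{"slide":[0.016,0.009,0.001],"turn":[0.0,0.0,-0.159]},{"slide":[0.015,0.01,0.0],"turn":[0.0,0.0,-0.158]}]
[{"slide":[0.014,0.011,0.001],"turn":[-0.001,0.0,-0.159]},{"slide":[0.013,0.012,0.0],"turn":[0.0,0.0,-0.159]},{"slide":[0.012,0.013,0.0],"turn":[-0.001,-0.001,-0.159]},{"slide":[0.011,0.014,0.001],"turn":[0.0,0.0,-0.158]},{"slide":[0.009,0.015,0.0],"turn":[0.0,0.0,-0.159]}]
[{"slide":[0.009,0.016,0.001],"turn":[-0.001,0.0,-0.159]},{"slide":[0.005,0.012,0.0],"turn":[0.0,0.0,-0.119]},{"slide":[0.004,0.009,0.0],"turn":[0.0,0.0,-0.079]},{"slide":[0.001,0.004,0.0],"turn":[0.0,0.0,-0.04]},{"slide":[0,0,0],"turn":[0,0,0]}]
[ 0.65348833 -0.00548394  0.42007359] [ 1.00000000e+00 -1.06924209e-05 -1.12129034e-05]
```

Request:
{"method": "arm_command", "body": {"motion": [{"slide":[0.004,-0.002,0.0],"turn":[0.0,0.0,-0.04]},{"slide":[0.008,-0.003,0.0],"turn":[0.0,0.0,-0.079]},{"slide":[0.013,-0.004,0.001],"turn":[0,0.0,-0.119]},{"slide":[0.017,-0.005,0.0],"turn":[0.0,0.0,-0.159]},{"slide":[0.018,-0.004,0.0],"turn":[0.0,0.0,-0.159]}]}}

```text
t: 16.88
tool_pos: [0.6158, 0.1139, 0.4201]
orientation: [-2.418, 2.004, 0.002]
force: [-0.3, 0.2, -1.7]
opening: 0.0201
```

Request:
{"method": "arm_command", "body": {"motion": [{"slide":[0.018,-0.002,0.001],"turn":[0,0.0,-0.158]},{"slide":[0.018,-0.001,0.0],"turn":[0.0,0,-0.159]},{"slide":[0.018,0.001,0.001],"turn":[0,0.0,-0.159]},{"slide":[0.017,0.002,0.0],"turn":[0.0,0.0,-0.159]},{"slide":[0.018,0.003,0.0],"turn":[0.0,0.0,-0.158]}]}}

```text
t: 17.3
tool_pos: [0.6267, 0.0795, 0.4193]
orientation: [-2.765, 1.488, 0.002]
force: [0.5, 0.2, -1.3]
opening: 0.0198
```

Request:
{"method": "arm_command", "body": {"motion": [{"slide":[0.017,0.005,0.001],"turn":[0,0.0,-0.159]},{"slide":[0.017,0.006,0.0],"turn":[0.0,0.0,-0.159]},{"slide":[0.016,0.008,0.0],"turn":[0,0.0,-0.159]},{"slide":[0.016,0.009,0.001],"turn":[0.0,0.0,-0.159]},{"slide":[0.015,0.01,0.0],"turn":[0.0,0.0,-0.158]}]}}

```text
t: 17.72
tool_pos: [0.6373, 0.0451, 0.4184]
orientation: [-3.004, 0.914, 0.001]
force: [0.3, -0.1, -0.6]
opening: 0.0196
```

Request:
{"method": "arm_command", "body": {"motion": [{"slide":[0.014,0.011,0.001],"turn":[0,0.0,-0.159]},{"slide":[0.013,0.012,0.0],"turn":[0.0,0.0,-0.159]},{"slide":[0.012,0.013,0.0],"turn":[0,0,-0.159]},{"slide":[0.011,0.014,0.001],"turn":[0.0,0.0,-0.158]},{"slide":[0.009,0.015,0.0],"turn":[0.0,0.0,-0.159]}]}}

```text
t: 18.13
tool_pos: [0.6478, 0.0113, 0.4175]
orientation: [-3.125, 0.303, 0.001]
force: [0.6, -0.4, -1.0]
opening: 0.0197
```

Request:
{"method": "arm_command", "body": {"motion": [{"slide":[0.009,0.016,0.001],"turn":[0,0.0,-0.159]},{"slide":[0.005,0.012,0.0],"turn":[0.0,0.0,-0.119]},{"slide":[0.004,0.009,0.0],"turn":[0.0,0.0,-0.079]},{"slide":[0.001,0.004,0.0],"turn":[0.0,0.0,-0.04]},{"slide":[0,0,0],"turn":[0,0,0]}]}}

```text
t: 18.55
tool_pos: [0.6532, -0.006, 0.4173]
orientation: [-3.14, -0.001, 0.0]
force: [0.9, -0.3, -1.4]
opening: 0.0198
```

```bash
python3 - <<'E'
from plan import *
from h import *
p,r,s=pose(); print(s["t"],p,r.apply([0,0,1]),r.apply([1,0,0]),s["q"],s["force"],s["wrist_torque"])
c=robot.read_camera("scene"); np.savez("sceness.npz",**c)
cv2.imwrite(f"pics/s.png",crop(c,230,400,180,330,4)[:600])
c=robot.read_camera("top"); np.savez("tops.npz",**c)
cv2.imwrite(f"pics/s2.png",crop(c,220,340,110,230,5)[:600])
E
```

```text
18.55 [ 0.65317251 -0.00595206  0.41727762] [-1.69018054e-04  1.49353367e-03 -9.99998870e-01] [ 9.99999819e-01  5.78047097e-04 -1.68154881e-04] [-8.80089941e-02  2.69418214e-01  1.30797735e+00  1.47292710e-03
  1.56449673e+00 -8.85964151e-02] [ 0.87486289 -0.25000329 -1.44208858] [-0.08678685  0.06650004  0.00461863]
```

View pics/s.png

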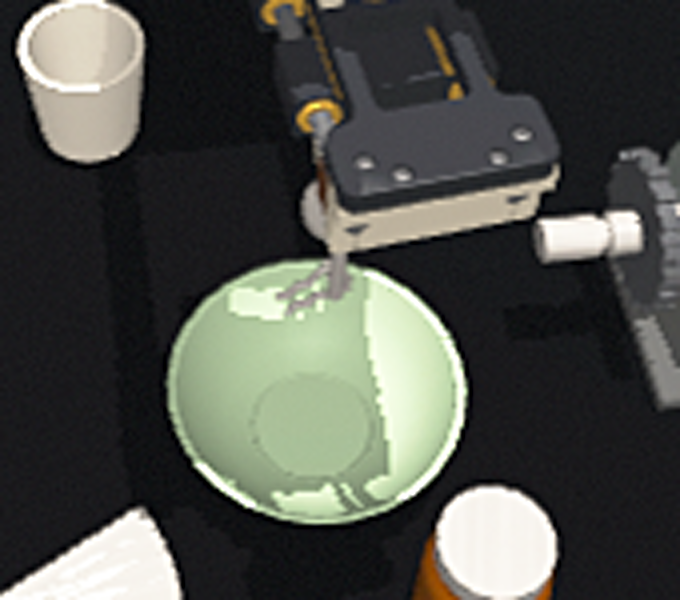

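View pics/s2.png

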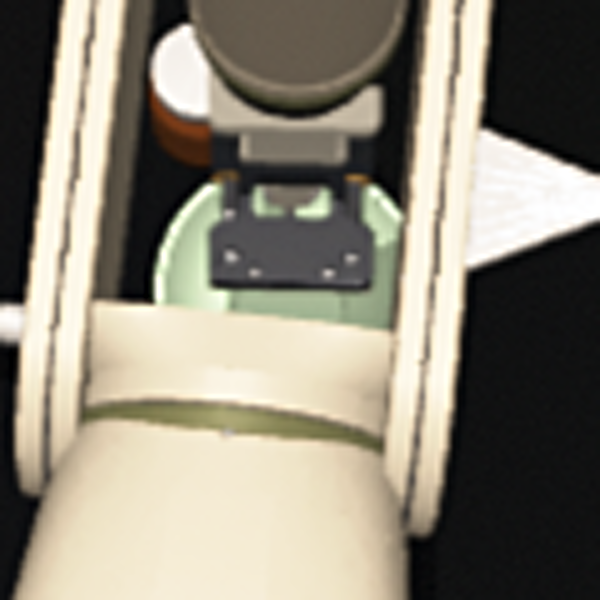

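```bash
python3 - <<'E'
from plan import *
from h import *
for i in range(2):
    c=robot.read_camera("scene"); np.savez(f"scenet{i}.npz",**c)
    A=crop(c,293,323,233,263,13)
    if i==0: B=A
cv2.imwrite(f"pics/t.png",np.hstack([B,A]))
E
```

```text
(no output)
```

View pics/t.png

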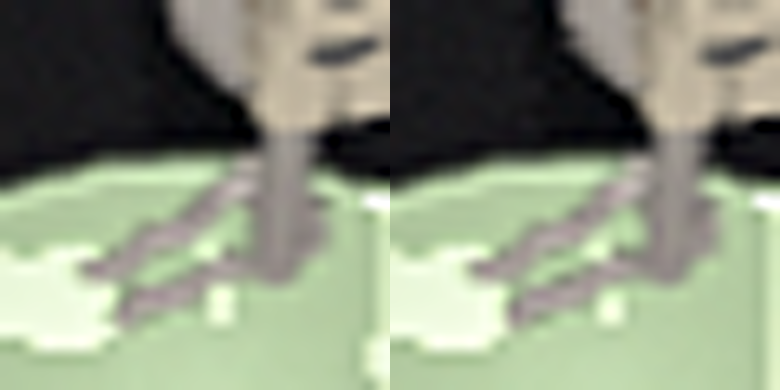

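Request:
{"method": "arm_command", "body": {"motion": [{"slide":[0,-0.005,0.015],"turn":[0,0,0]},{"slide":[0,-0.005,0.03],"turn":[0,0,0]},{"slide":[0,-0.005,0.04],"turn":[0,0,0]},{"slide":[0,-0.005,0.035],"turn":[0,0,0]},{"slide":[0,-0.005,0.02],"turn":[0,0,0]}]}}

```text
t: 19.17
tool_pos: [0.6525, 0.0051, 0.3584]
orientation: [-3.14, -0.0, 0.005]
force: [0.4, 0.5, -0.4]
opening: 0.02
```

Request:
{"method": "arm_command", "body": {"motion": [{"slide":[0,0,0.01],"turn":[0,0,0]},{"slide":[0,0,0],"turn":[0,0,0]},{"slide":[0,0,0],"turn":[0,0,0]},{"slide":[0,0,0],"turn":[0,0,0]},{"slide":[0,0,0],"turn":[0,0,0]}]}}

```text
t: 19.58
tool_pos: [0.6536, 0.0045, 0.3593]
orientation: [-3.14, 0.0, -0.004]
force: [-0.3, -0.2, -1.6]
opening: 0.0198
```

```bash
python3 - <<'E'
from plan import *
from h import *
p,r,s=pose(); print(s["t"],p,r.apply([0,0,1]),s["q"],s["force"])
c=robot.read_camera("scene"); np.savez("sceneu.npz",**c)
cv2.imwrite(f"pics/u.png",crop(c,260,360,210,320,6)[:600])
# tilt about the foot: y-rotation in tool. find sign: want tool z -> (sin,0,-cos)
L=.2676
foot=p+r.apply([0,0,L]); print("foot",foot)
pp,rr=p,r; rows=[]
A=np.radians(48); N=16
prof=np.array([min(1,(i+1)/4,(N-i)/4) for i in range(N)]);f=np.cumsum(prof)/prof.sum()
for x in f:
    th=A*x; R1=R.from_rotvec([0,-th,0])*r   # world rotation about -y : -z -> +x?
    ft=foot+np.array([0,0,-.02])*min(1,x*1.2)
    tp=ft-R1.apply([0,0,L])
    sl=np.round(rr.inv().apply(tp-pp)/.4,3); tu=np.round((rr.inv()*R1).as_rotvec()/.5,3)
    pp=pp+rr.apply(sl*.4); rr=rr*R.from_rotvec(tu*.5)
    rows.append({"slide":list(map(float,sl)),"turn":list(map(float,tu))})
    print(np.degrees(th).round(1),end=' ')
print(); show(rows); print(rr.apply([0,0,1]),rr.apply([-1,0,0]),pp)
E
```

```text
19.5833 [0.65360303 0.00446491 0.35925359] [ 0.00282896  0.00130466 -0.99999515] [-0.07202433  0.29543134  1.38282689  0.00151403  1.4606068  -0.07207335] [-0.26178406 -0.19204757 -1.57657591]
foot [0.65436006 0.00481404 0.09165489]
0.9 2.8 5.5 9.2 12.9 16.6 20.3 24.0 27.7 31.4 35.1 38.8 42.5 45.2 47.1 48.0 
[{"slide":[-0.011,0.0,0.001],"turn":[0.0,0.032,-0.0]},{"slide":[-0.021,0.0,0.003],"turn":[0.0,0.065,-0.0]},{"slide":[-0.033,0.0,0.004],"turn":[0.0,0.096,-0.0]},{"slide":[-0.043,0.0,0.006],"turn":[0.0,0.129,-0.0]},{"slide":[-0.044,0.0,0.006],"turn":[0.0,0.129,-0.001]}]
[{"slide":[-0.044,0.0,0.006],"turn":[0.0,0.129,0.0]},{"slide":[-0.045,0.0,0.006],"turn":[0.0,0.129,0.0]},{"slide":[-0.044,0.0,0.005],"turn":[0.0,0.129,-0.0]},{"slide":[-0.045,0.0,0.006],"turn":[0.0,0.129,-0.0]},{"slide":[-0.046,0.0,0.005],"turn":[0.0,0.129,-0.0]}]
[{"slide":[-0.045,0.0,0.006],"turn":[0.0,0.128,-0.001]},{"slide":[-0.046,0.0,0.005],"turn":[0.0,0.129,0.0]},{"slide":[-0.044,0.0,0.002],"turn":[0.0,0.129,0.0]},{"slide":[-0.032,0.0,0.001],"turn":[0.0,0.097,0.0]},{"slide":[-0.022,0.0,0.001],"turn":[0.0,0.064,-0.0]}]
[{"slide":[-0.011,0.0,-0.0],"turn":[0.0,0.033,-0.0]},{"slide":[0,0,0],"turn":[0,0,0]},{"slide":[0,0,0],"turn":[0,0,0]},{"slide":[0,0,0],"turn":[0,0,0]},{"slide":[0,0,0],"turn":[0,0,0]}]
[ 0.74519605  0.00121359 -0.66684434] [-6.66844975e-01  1.65280119e-04 -7.45196452e-01] [0.4549975  0.00452208 0.24997259]
```

View pics/u.png

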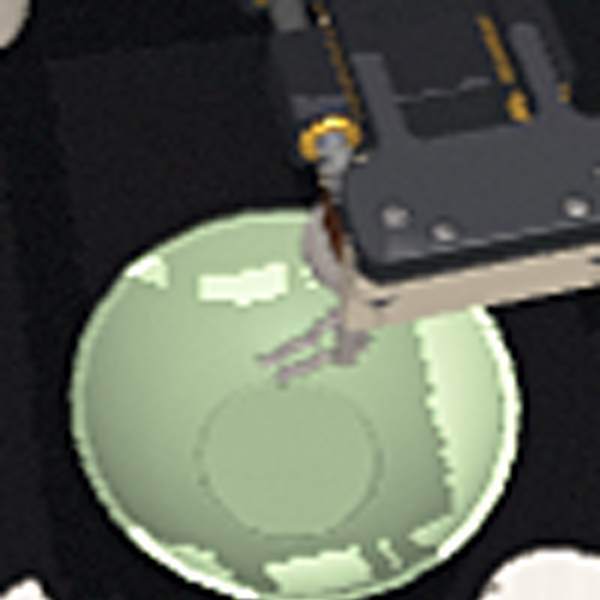

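Request:
{"method": "arm_command", "body": {"motion": [{"slide":[-0.011,0,0.001],"turn":[0,0.032,0]},{"slide":[-0.021,0,0.003],"turn":[0,0.065,0]},{"slide":[-0.033,0,0.004],"turn":[0,0.096,0]},{"slide":[-0.043,0,0.006],"turn":[0,0.129,0]},{"slide":[-0.044,0,0.006],"turn":[0,0.129,0]}]}}

```text
t: 20.05
tool_pos: [0.593, 0.0045, 0.3452]
orientation: [-3.119, 0.0, -0.363]
force: [0.0, 0.0, -1.6]
opening: 0.0197
```

Request:
{"method": "arm_command", "body": {"motion": [{"slide":[-0.044,0,0.006],"turn":[0,0.129,0]},{"slide":[-0.045,0,0.006],"turn":[0,0.129,0]},{"slide":[-0.044,0,0.005],"turn":[0,0.129,0]},{"slide":[-0.045,0,0.006],"turn":[0,0.129,0]},{"slide":[-0.046,0,0.005],"turn":[0,0.129,0]}]}}

```text
t: 20.47
tool_pos: [0.5128, 0.0046, 0.3034]
orientation: [-3.021, 0.001, -0.859]
force: [0.2, 0.3, -1.2]
opening: 0.0199
```

Request:
{"method": "arm_command", "body": {"motion": [{"slide":[-0.045,0,0.006],"turn":[0,0.128,0]},{"slide":[-0.046,0,0.005],"turn":[0,0.129,0]},{"slide":[-0.044,0,0.002],"turn":[0,0.129,0]},{"slide":[-0.032,0,0.001],"turn":[0,0.097,0]},{"slide":[-0.022,0,0.001],"turn":[0,0.064,0]}]}}

```text
t: 20.88
tool_pos: [0.4557, 0.0048, 0.2508]
orientation: [-2.878, 0.002, -1.258]
force: [-1.6, 0.1, 0.2]
opening: 0.0199
```

Request:
{"method": "arm_command", "body": {"motion": [{"slide":[-0.011,0,0],"turn":[0,0.033,0]},{"slide":[0,0,0],"turn":[0,0,0]},{"slide":[0,0,0],"turn":[0,0,0]},{"slide":[0,0,0],"turn":[0,0,0]},{"slide":[0,0,0],"turn":[0,0,0]}]}}

```text
t: 21.3
tool_pos: [0.455, 0.0047, 0.2501]
orientation: [-2.868, 0.001, -1.281]
force: [-0.7, 0.5, -1.1]
opening: 0.0199
```

```bash
python3 - <<'E'
from plan import *
from h import *
p,r,s=pose(); print(s["t"],p,r.apply([0,0,1]),s["q"],s["force"])
c=robot.read_camera("scene"); np.savez("scenev.npz",**c)
cv2.imwrite(f"pics/v.png",crop(c,240,370,210,320,6)[:600])
E
```

```text
21.3 [0.45501731 0.00466126 0.25010315] [ 0.74469788  0.00078361 -0.66740127] [-0.15012265 -0.52156742  2.46796227  0.30942081  0.37718489 -0.38866616] [-0.66568591  0.47891289 -1.10778954]
```

View pics/v.png

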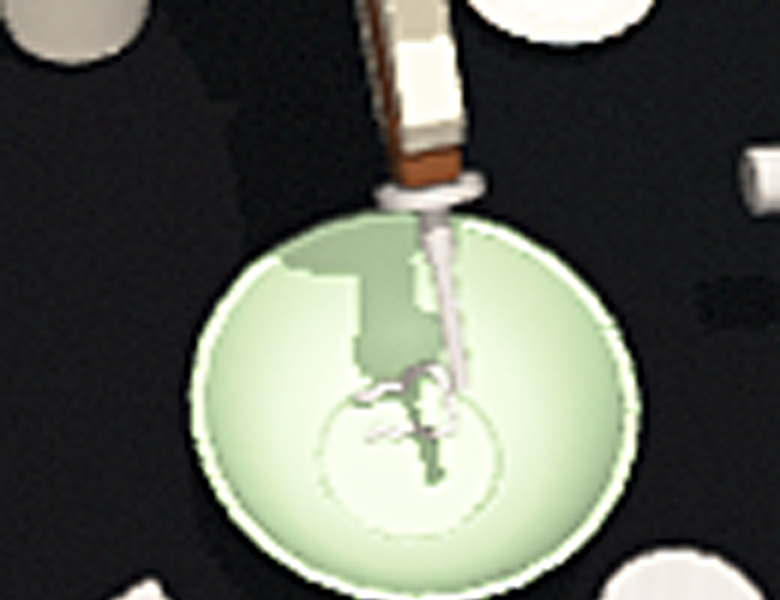

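```bash
python3 - <<'E'
from h import *
c=load("scenev.npz")
A=crop(c,290,330,260,295,18).astype(float)
cv2.imwrite("pics/v2.png",np.clip((A-60)*1.3,0,255).astype(np.uint8)[:600])
print(onz(c,309,278,.012))
E
```

```text
[0.62426985 0.00063781 0.012     ]
```

View pics/v2.png

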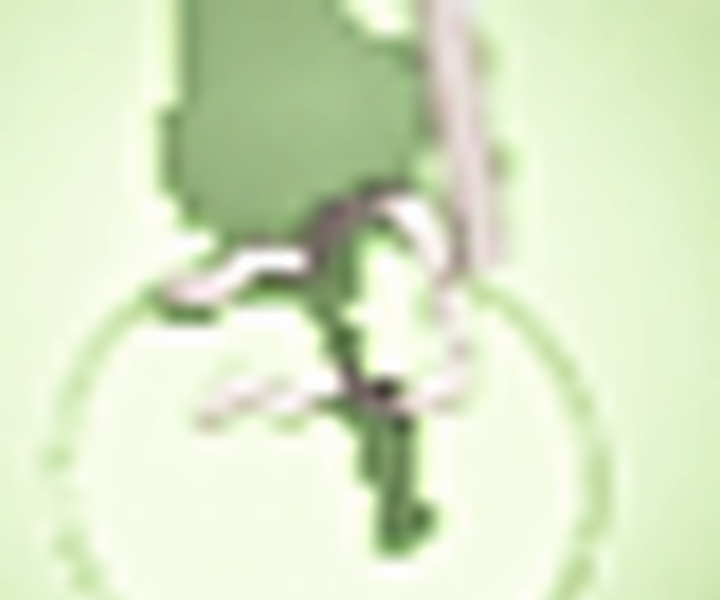

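```bash
python3 - <<'E'
from plan import *
g=np.load("grasp.npz"); print(g["p"],g["r"])
p,r,s=pose()
rows,pp,rr=plan(p,r,np.array([.63,-.02,.43]),down(0.),astep=.1,ramp=2); show(rows); print(pp)
rg=R.from_rotvec(g["r"])
rows,pp,rr=plan(pp,rr,np.array([g["p"][0],g["p"][1],.43]),rg,astep=.1,ramp=2); show(rows); print(pp,rr.as_rotvec())
E
```

```text
[ 0.52261955 -0.30538579  0.29465988] [-2.59226466e+00  1.77168488e+00 -3.96023996e-04]
[{"slide":[0.023,0.002,0.001],"turn":[0.0,-0.062,0.0]},{"slide":[0.047,0.005,0.0],"turn":[0.0,-0.125,0.0]},{"slide":[0.069,0.007,-0.003],"turn":[-0.001,-0.186,0.0]},{"slide":[0.069,0.006,-0.011],"turn":[0.0,-0.187,0.0]},{"slide":[0.068,0.007,-0.016],"turn":[0.0,-0.187,0.0]}]
[{"slide":[0.066,0.007,-0.023],"turn":[0.0,-0.186,-0.001]},{"slide":[0.064,0.007,-0.029],"turn":[-0.001,-0.187,0.0]},{"slide":[0.06,0.007,-0.034],"turn":[0.0,-0.187,0.0]},{"slide":[0.057,0.007,-0.04],"turn":[0.0,-0.186,0.0]},{"slide":[0.035,0.004,-0.031],"turn":[0.0,-0.125,0.0]}]
[{"slide":[0.017,0.002,-0.016],"turn":[0.0,-0.062,0.0]},{"slide":[0,0,0],"turn":[0,0,0]},{"slide":[0,0,0],"turn":[0,0,0]},{"slide":[0,0,0],"turn":[0,0,0]},{"slide":[0,0,0],"turn":[0,0,0]}]
[ 0.62993219 -0.01985439  0.43006702]
[{"slide":[-0.007,0.02,0.0],"turn":[0.0,0.0,0.067]},{"slide":[-0.014,0.04,0.0],"turn":[0.0,0.0,0.133]},{"slide":[-0.016,0.061,0.0],"turn":[0.001,0.0,0.2]},{"slide":[-0.01,0.063,0.0],"turn":[0.0,0.0,0.2]},{"slide":[-0.004,0.064,0.0],"turn":[0.0,0.0,0.199]}]
[{"slide":[0.002,0.063,0.0],"turn":[0.0,0.0,0.2]},{"slide":[0.009,0.063,0.0],"turn":[0.001,0.0,0.2]},{"slide":[0.015,0.062,0.0],"turn":[0.0,0.001,0.2]},{"slide":[0.022,0.06,0.0],"turn":[0.0,0.0,0.2]},{"slide":[0.027,0.057,0.0],"turn":[0.001,0.0,0.2]}]
[{"slide":[0.032,0.055,0.0],"turn":[0.0,0.0,0.199]},{"slide":[0.038,0.051,0.0],"turn":[0.0,0.0,0.2]},{"slide":[0.029,0.031,0.0],"turn":[0.0,0.0,0.134]},{"slide":[0.015,0.015,-0.001],"turn":[0.0,0.0,0.066]},{"slide":[0,0,0],"turn":[0,0,0]}]
[ 0.52250617 -0.30545952  0.43019844] [-2.59249249e+00  1.77169344e+00 -2.93377396e-04]
```

Request:
{"method": "arm_command", "body": {"motion": [{"slide":[0.023,0.002,0.001],"turn":[0.0,-0.062,0.0]},{"slide":[0.047,0.005,0.0],"turn":[0.0,-0.125,0.0]},{"slide":[0.069,0.007,-0.003],"turn":[0,-0.186,0.0]},{"slide":[0.069,0.006,-0.011],"turn":[0.0,-0.187,0.0]},{"slide":[0.068,0.007,-0.016],"turn":[0.0,-0.187,0.0]}]}}

```text
t: 21.77
tool_pos: [0.5332, -0.0064, 0.3303]
orientation: [-3.058, 0.002, -0.718]
force: [0.9, 0.6, -0.6]
opening: 0.0197
```

Request:
{"method": "arm_command", "body": {"motion": [{"slide":[0.066,0.007,-0.023],"turn":[0.0,-0.186,0]},{"slide":[0.064,0.007,-0.029],"turn":[0,-0.187,0.0]},{"slide":[0.06,0.007,-0.034],"turn":[0.0,-0.187,0.0]},{"slide":[0.057,0.007,-0.04],"turn":[0.0,-0.186,0.0]},{"slide":[0.035,0.004,-0.031],"turn":[0.0,-0.125,0.0]}]}}

```text
t: 22.18
tool_pos: [0.625, -0.0195, 0.4247]
orientation: [-3.141, 0.001, -0.044]
force: [0.5, 0.0, -1.1]
opening: 0.0198
```

Request:
{"method": "arm_command", "body": {"motion": [{"slide":[0.017,0.002,-0.016],"turn":[0.0,-0.062,0.0]},{"slide":[0,0,0],"turn":[0,0,0]},{"slide":[0,0,0],"turn":[0,0,0]},{"slide":[0,0,0],"turn":[0,0,0]},{"slide":[0,0,0],"turn":[0,0,0]}]}}

```text
t: 22.6
tool_pos: [0.6289, -0.0198, 0.428]
orientation: [-3.14, -0.0, 0.003]
force: [-0.1, 0.5, -1.2]
opening: 0.0197
```

```bash
python3 - <<'E'
from plan import *
from h import *
g=np.load("grasp.npz")
p,r,s=pose(); print(s["t"],p,r.apply([0,0,1]),s["q"],s["force"])
c=robot.read_camera("scene"); np.savez("scenew.npz",**c)
cv2.imwrite(f"pics/w.png",crop(c,230,370,200,320,5)[:600])
rg=R.from_rotvec(g["r"])
rows,pp,rr=plan(p,r,np.array([g["p"][0],g["p"][1],.425]),rg,astep=.1,ramp=2); show(rows); print(pp,rr.as_rotvec())
E
```

```text
22.6 [ 0.62887608 -0.01979507  0.42795223] [-0.00177421  0.00164492 -0.99999707] [-1.13368853e-01  2.01636052e-01  1.36701643e+00  1.43366215e-03
  1.57488908e+00 -1.13383678e-01] [-0.10269802  0.52171744 -1.19939146]
[{"slide":[-0.007,0.02,0.0],"turn":[0.0,0.0,0.067]},{"slide":[-0.014,0.04,0.001],"turn":[0.0,0.0,0.133]},{"slide":[-0.016,0.061,0.0],"turn":[0.001,0.001,0.2]},{"slide":[-0.01,0.063,0.001],"turn":[0.0,0.0,0.2]},{"slide":[-0.003,0.063,0.0],"turn":[0.0,0.001,0.199]}]
[{"slide":[0.003,0.064,0.001],"turn":[0.0,0.0,0.2]},{"slide":[0.009,0.063,0.0],"turn":[0.001,0.001,0.2]},{"slide":[0.015,0.061,0.001],"turn":[0.0,0.0,0.2]},{"slide":[0.021,0.06,0.0],"turn":[0.0,0.001,0.2]},{"slide":[0.027,0.058,0.001],"turn":[0.0,0.0,0.2]}]
[{"slide":[0.033,0.054,0.0],"turn":[0.001,0.001,0.199]},{"slide":[0.038,0.051,0.001],"turn":[0.0,0.0,0.2]},{"slide":[0.029,0.031,0.0],"turn":[0.0,0.001,0.134]},{"slide":[0.015,0.014,0.0],"turn":[0.0,0.0,0.066]},{"slide":[0,0,0],"turn":[0,0,0]}]
[ 0.52272655 -0.30525362  0.4250758 ] [-2.59241366e+00  1.77163302e+00 -5.71546339e-04]
```

View pics/w.png

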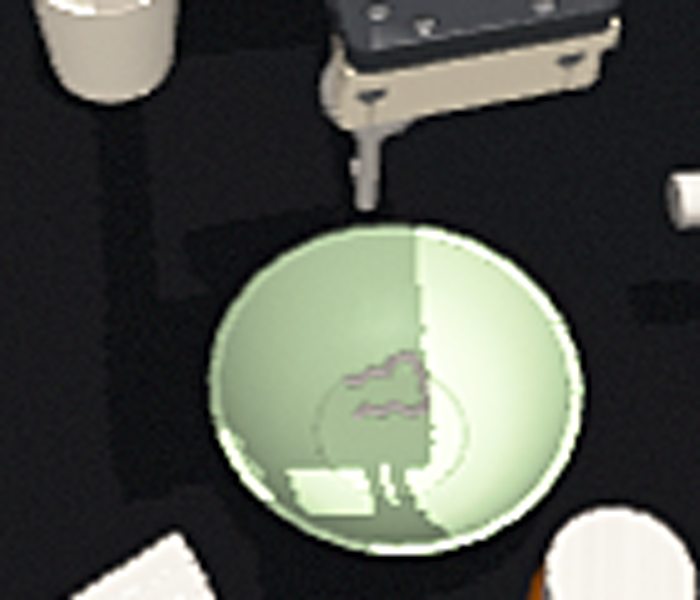

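The ring lies alone on the bowl's floor, around (390,385) in the crop, and the hook is empty. Next, the pick goes back to the holder.

Request:
{"method": "arm_command", "body": {"motion": [{"slide":[-0.007,0.02,0.0],"turn":[0.0,0.0,0.067]},{"slide":[-0.014,0.04,0.001],"turn":[0.0,0.0,0.133]},{"slide":[-0.016,0.061,0.0],"turn":[0,0,0.2]},{"slide":[-0.01,0.063,0.001],"turn":[0.0,0.0,0.2]},{"slide":[-0.003,0.063,0.0],"turn":[0.0,0,0.199]}]}}

```text
t: 23.07
tool_pos: [0.5932, -0.1161, 0.428]
orientation: [-3.076, 0.633, 0.002]
force: [-0.6, 0.8, -0.8]
opening: 0.0201
```

Request:
{"method": "arm_command", "body": {"motion": [{"slide":[0.003,0.064,0.001],"turn":[0.0,0.0,0.2]},{"slide":[0.009,0.063,0.0],"turn":[0,0,0.2]},{"slide":[0.015,0.061,0.001],"turn":[0.0,0.0,0.2]},{"slide":[0.021,0.06,0.0],"turn":[0.0,0,0.2]},{"slide":[0.027,0.058,0.001],"turn":[0.0,0.0,0.2]}]}}

```text
t: 23.48
tool_pos: [0.5483, -0.2354, 0.4268]
orientation: [-2.824, 1.375, 0.002]
force: [0.9, 0.7, -0.3]
opening: 0.0202
```

Request:
{"method": "arm_command", "body": {"motion": [{"slide":[0.033,0.054,0.0],"turn":[0,0,0.199]},{"slide":[0.038,0.051,0.001],"turn":[0.0,0.0,0.2]},{"slide":[0.029,0.031,0.0],"turn":[0.0,0,0.134]},{"slide":[0.015,0.014,0.0],"turn":[0.0,0.0,0.066]},{"slide":[0,0,0],"turn":[0,0,0]}]}}

```text
t: 23.9
tool_pos: [0.5222, -0.307, 0.4262]
orientation: [-2.59, 1.778, 0.002]
force: [0.2, 0.2, -0.3]
opening: 0.0198
```

Request:
{"method": "arm_command", "body": {"motion": [{"slide":[0,0,0],"turn":[0,0,0]},{"slide":[0,0,0],"turn":[0,0,0]},{"slide":[0,0,0],"turn":[0,0,0]},{"slide":[0,0,0],"turn":[0,0,0]},{"slide":[0,0,0],"turn":[0,0,0]}]}}

```text
t: 24.32
tool_pos: [0.5238, -0.3046, 0.4263]
orientation: [-2.595, 1.77, 0.003]
force: [0.5, 0.4, -2.0]
opening: 0.0202
```

```bash
python3 - <<'E'
from plan import *
from h import *
g=np.load("grasp.npz"); rg=R.from_rotvec(g["r"])
p,r,s=pose(); print(s["t"],p,r.apply([0,0,1]),s["q"],s["force"])
tgt=np.array([g["p"][0],g["p"][1],p[2]])
print("tool-frame corr",r.inv().apply(tgt-p),"rot",(r.inv()*rg).as_rotvec(), "tip", p+r.apply([0,0,.2676]), "grasp tip",g["p"]+rg.apply([0,0,.2676]))
c=robot.read_camera("scene"); np.savez("scenex.npz",**c)
cv2.imwrite(f"pics/x.png",crop(c,80,200,120,300,4)[:])
E
```

```text
24.3167 [ 0.52379217 -0.30459399  0.42630004] [-0.00101254  0.00155779 -0.99999827] [-6.11538964e-01  1.39092456e-01  1.43961964e+00  6.94149744e-04
  1.56460397e+00  5.85830419e-01] [ 0.51661298  0.41624441 -2.03765288]
tool-frame corr [ 3.09453892e-04  1.38066342e-03 -4.61244697e-08] rot [0.00195175 0.00104988 0.00168901] tip [ 0.52352122 -0.30417712  0.1587005 ] grasp tip [ 0.52293732 -0.30504047  0.02706029]
```

View pics/x.png

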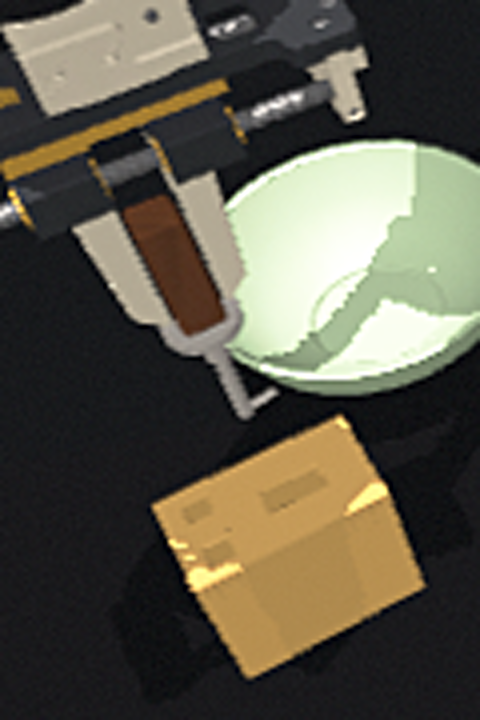

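Request:
{"method": "arm_command", "body": {"motion": [{"slide":[0.001,0.0025,0.02],"turn":[0,0,0]},{"slide":[0,0,0.04],"turn":[0,0,0]},{"slide":[0,0,0.04],"turn":[0,0,0]},{"slide":[0,0,0.025],"turn":[0,0,0]},{"slide":[0,0,0.01],"turn":[0,0,0]}]}}

```text
t: 24.78
tool_pos: [0.522, -0.3056, 0.3694]
orientation: [-2.593, 1.772, 0.009]
force: [-0.4, -0.4, -1.5]
opening: 0.0199
```

Request:
{"method": "arm_command", "body": {"motion": [{"slide":[0,0,0],"turn":[0,0,0]},{"slide":[0,0,0],"turn":[0,0,0]},{"slide":[0,0,0],"turn":[0,0,0]},{"slide":[0,0,0],"turn":[0,0,0]},{"slide":[0,0,0],"turn":[0,0,0]}]}}

```text
t: 25.2
tool_pos: [0.5228, -0.3062, 0.3733]
orientation: [-2.593, 1.772, 0.0]
force: [0.1, 0.4, -1.7]
opening: 0.0201
```

```bash
python3 - <<'E'
from plan import *
from h import *
g=np.load("grasp.npz"); rg=R.from_rotvec(g["r"])
p,r,s=pose(); print(s["t"],p,r.apply([0,0,1]),s["force"])
print("tip", p+r.apply([0,0,.2676]), "grasp tip",g["p"]+rg.apply([0,0,.2676]))
print("corr tool",r.inv().apply((g["p"]+rg.apply([0,0,.2676]))-(p+r.apply([0,0,.2676]))))
c=robot.read_camera("scene"); np.savez("scenex.npz",**c)
cv2.imwrite(f"pics/y.png",crop(c,110,190,210,280,8))
E
```

```text
25.2 [ 0.52278226 -0.30617492  0.37328598] [ 2.42457987e-04  5.93422287e-04 -9.99999795e-01] [ 0.11325308  0.4303503  -1.66826316]
tip [ 0.52284715 -0.30601612  0.10568603] grasp tip [ 0.52293732 -0.30504047  0.02706029]
corr tool [-0.00083968 -0.00040376  0.07862633]
```

View pics/y.png

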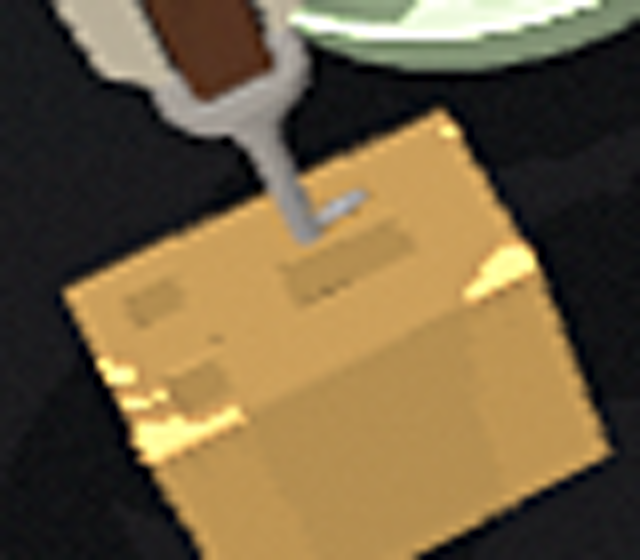

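```bash
python3 - <<'E'
from plan import *
from h import *
c=load("scenex.npz"); p,r,s=pose()
z=lambda q:((proj(c,q)+.5-[110,210])*8).round(0)
f=p+r.apply([0,0,.2676]); print("foot pred",z(f), "at z=.09",z([f[0],f[1],.09]), "toe",z(f+r.apply([-.016,0,-.0045])))
A=c["pixels"][210:280,110:190].astype(int)
B=cv2.resize(c["pixels"][225:255,135:170],None,fx=20,fy=20,interpolation=cv2.INTER_CUBIC).astype(float)
cv2.imwrite("pics/y2.png",np.clip(B*1.3-20,0,255).astype(np.uint8))
E
```

```text
foot pred [306. 246.] at z=.09 [323. 281.] toe [363. 206.]
```

View pics/y2.png

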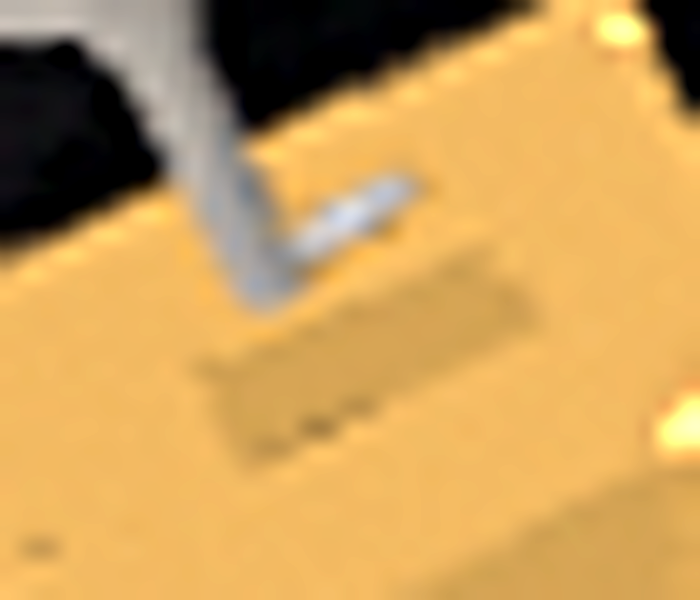

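Request:
{"method": "arm_command", "body": {"motion": [{"slide":[-0.001,0,0.008],"turn":[0,0,0]},{"slide":[-0.001,0,0.012],"turn":[0,0,0]},{"slide":[0,0,0.016],"turn":[0,0,0]},{"slide":[0,0,0.016],"turn":[0,0,0]},{"slide":[0,0,0.012],"turn":[0,0,0]}]}}

```text
t: 25.67
tool_pos: [0.522, -0.3051, 0.3452]
orientation: [-2.593, 1.772, 0.005]
force: [-0.6, 0.0, -1.6]
opening: 0.0198
```

```bash
python3 - <<'E'
from plan import *
from h import *
p,r,s=pose(); print(s["t"],p,r.apply([0,0,1]),s["force"],s["wrist_torque"])
c=robot.read_camera("scene")
cv2.imwrite(f"pics/z.png",crop(c,110,190,210,280,8))
E
```

```text
25.6667 [ 0.52198519 -0.30506395  0.34516205] [-0.00232043  0.00237523 -0.99999449] [-0.62980429  0.0369273  -1.55702337] [-0.05524075  0.11407036  0.04168032]
```

View pics/z.png

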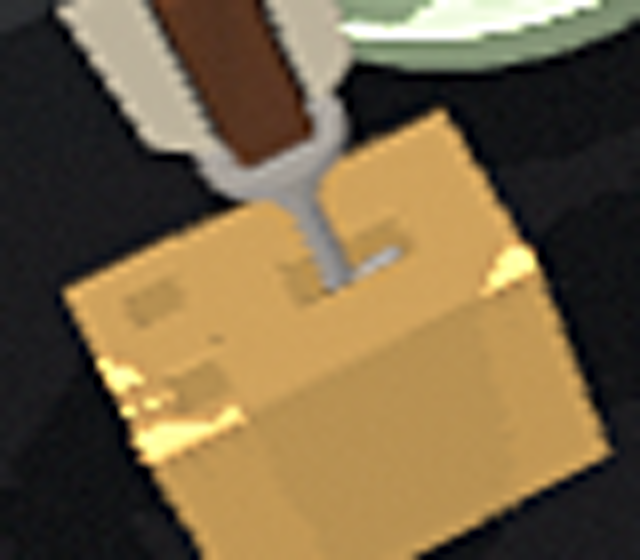

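Request:
{"method": "arm_command", "body": {"motion": [{"slide":[0,0,0.01],"turn":[0,0,0]},{"slide":[0,0,0.014],"turn":[0,0,0]},{"slide":[0,0,0.016],"turn":[0,0,0]},{"slide":[0,0,0.014],"turn":[0,0,0]},{"slide":[0,0,0.01],"turn":[0,0,0]}]}}

```text
t: 26.13
tool_pos: [0.5221, -0.3051, 0.32]
orientation: [-2.593, 1.772, 0.004]
force: [-0.1, -0.1, -1.7]
opening: 0.0203
```

Request:
{"method": "arm_command", "body": {"motion": [{"slide":[0,0,0.012],"turn":[0,0,0]},{"slide":[0,0,0.012],"turn":[0,0,0]},{"slide":[0,0,0.01],"turn":[0,0,0]},{"slide":[0,0,0.004],"turn":[0,0,0]},{"slide":[0,0,0],"turn":[0,0,0]}]}}

```text
t: 26.55
tool_pos: [0.5221, -0.3051, 0.3052]
orientation: [-2.593, 1.772, 0.004]
force: [0.4, 0.3, -0.3]
opening: 0.0195
```

```bash
python3 - <<'E'
from plan import *
p,r,s=pose(); print(s["t"],p,r.apply([0,0,1]),s["force"],s["wrist_torque"])
E
```

```text
26.55 [ 0.5220542  -0.30505828  0.30521958] [-0.00182602  0.00204753 -0.99999624] [ 0.38043167  0.33639334 -0.34761731] [-0.03892092  0.17940855  0.04345528]
```

Request:
{"method": "arm_command", "body": {"motion": [{"slide":[0,0,0.007],"turn":[0,0,0]},{"slide":[0,0,0.006],"turn":[0,0,0]},{"slide":[0,0,0.004],"turn":[0,0,0]},{"slide":[0,0,0.002],"turn":[0,0,0]},{"slide":[0,0,0],"turn":[0,0,0]}]}}

```text
t: 26.97
tool_pos: [0.5221, -0.3051, 0.298]
orientation: [-2.593, 1.772, 0.003]
force: [0.2, 0.0, -0.5]
opening: 0.0199
```

Request:
{"method": "arm_command", "body": {"motion": [{"slide":[0,0,0.001],"turn":[0,0,0]},{"slide":[0,0,0.001],"turn":[0,0,0]},{"slide":[0,0,0.001],"turn":[0,0,0]},{"slide":[0,0,0],"turn":[0,0,0]},{"slide":[0,0,0],"turn":[0,0,0]}]}}

```text
t: 27.38
tool_pos: [0.5222, -0.3052, 0.2971]
orientation: [-2.593, 1.772, 0.003]
force: [0.1, 0.2, -0.6]
opening: 0.0201
```

Request:
{"method": "arm_command", "body": {"motion": [{"slide":[0,0,0.001],"turn":[0,0,0]},{"slide":[0,0,0.001],"turn":[0,0,0]},{"slide":[0,0,0.001],"turn":[0,0,0]},{"slide":[0,0,0],"turn":[0,0,0]},{"slide":[0,0,0],"turn":[0,0,0]}]}}

```text
t: 27.8
tool_pos: [0.5222, -0.3052, 0.2958]
orientation: [-2.593, 1.772, 0.003]
force: [-0.4, -0.3, -0.9]
opening: 0.0203
```

Request:
{"method": "arm_command", "body": {"motion": [{"slide":[0,0,0.001],"turn":[0,0,0]},{"slide":[0,0,0.001],"turn":[0,0,0]},{"slide":[0,0,0],"turn":[0,0,0]},{"slide":[0,0,0],"turn":[0,0,0]},{"slide":[0,0,0],"turn":[0,0,0]}]}}

```text
t: 28.22
tool_pos: [0.5222, -0.3052, 0.2951]
orientation: [-2.593, 1.772, 0.003]
force: [0.1, -0.3, -1.2]
opening: 0.0194
```

Request:
{"method": "arm_command", "body": {"motion": [{"slide":[0,0,0.001],"turn":[0,0,0]},{"slide":[0,0,0.001],"turn":[0,0,0]},{"slide":[0,0,0],"turn":[0,0,0]},{"slide":[0,0,0],"turn":[0,0,0]},{"slide":[0,0,0],"turn":[0,0,0]}]}}

```text
t: 28.63
tool_pos: [0.5222, -0.3052, 0.2947]
orientation: [-2.593, 1.772, 0.002]
force: [-2.8, 1.4, 4.7]
opening: 0.0201
```

```bash
python3 - <<'E'
from plan import *
from h import *
p,r,s=pose(); print(s["t"],p,r.apply([0,0,1]),s["force"],s["wrist_torque"])
c=robot.read_camera("scene")
cv2.imwrite(f"pics/aa.png",crop(c,110,190,210,280,8))
E
```

```text
28.6333 [ 0.52223337 -0.30519568  0.29465807] [-8.25026917e-04  1.29631736e-03 -9.99998819e-01] [-2.8352376   1.39618104  4.7430706 ] [0.18388656 0.45221482 0.03665094]
```

View pics/aa.png

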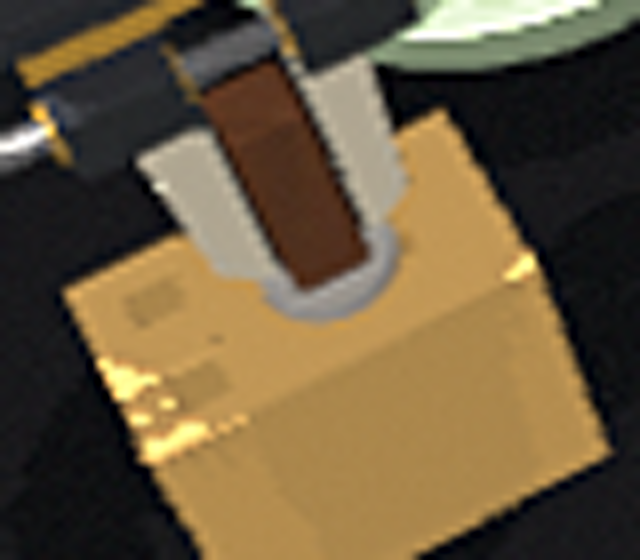

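Request:
{"method": "arm_command", "body": {"motion": [{"slide":[0,0,-0.001],"turn":[0,0,0]},{"slide":[0,0,0],"turn":[0,0,0]},{"slide":[0,0,0],"turn":[0,0,0]},{"slide":[0,0,0],"turn":[0,0,0]},{"slide":[0,0,0],"turn":[0,0,0]}]}}

```text
t: 29.1
tool_pos: [0.5222, -0.3052, 0.2947]
orientation: [-2.593, 1.772, 0.002]
force: [-1.5, -0.4, 1.9]
opening: 0.0196
```

Request:
{"method": "arm_command", "body": {"motion": [{"slide":[0,0,0],"turn":[0,0,0]},{"slide":[0,0,0],"turn":[0,0,0]},{"slide":[0,0,0],"turn":[0,0,0]},{"slide":[0,0,0],"turn":[0,0,0]},{"slide":[0,0,0],"turn":[0,0,0]}], "gripper": 65}}

```text
t: 29.52
tool_pos: [0.5221, -0.3051, 0.2945]
orientation: [-2.593, 1.772, 0.003]
force: [-0.2, -0.1, 0.2]
opening: 0.049
```

Request:
{"method": "arm_command", "body": {"motion": [{"slide":[0,0,0],"turn":[0,0,0]},{"slide":[0,0,0],"turn":[0,0,0]},{"slide":[0,0,0],"turn":[0,0,0]},{"slide":[0,0,0],"turn":[0,0,0]},{"slide":[0,0,0],"turn":[0,0,0]}]}}

```text
t: 29.93
tool_pos: [0.5222, -0.3052, 0.2947]
orientation: [-2.593, 1.772, 0.003]
force: [0.4, 0.5, 0.4]
opening: 0.06
```

Request:
{"method": "arm_command", "body": {"motion": [{"slide":[0,0,-0.02],"turn":[0,0,0]},{"slide":[0,0,-0.05],"turn":[0,0,0]},{"slide":[0,0,-0.08],"turn":[0,0,0]},{"slide":[0,0,-0.08],"turn":[0,0,0]},{"slide":[0,0,-0.06],"turn":[0,0,0]}]}}

```text
t: 30.35
tool_pos: [0.5224, -0.3054, 0.4143]
orientation: [-2.593, 1.772, -0.001]
force: [0.7, -0.1, 0.1]
opening: 0.0607
```

Request:
{"method": "arm_command", "body": {"motion": [{"slide":[0,0,-0.04],"turn":[0,0,0]},{"slide":[0,0,0],"turn":[0,0,0]},{"slide":[0,0,0],"turn":[0,0,0]},{"slide":[0,0,0],"turn":[0,0,0]},{"slide":[0,0,0],"turn":[0,0,0]}]}}

```text
t: 30.77
tool_pos: [0.522, -0.3051, 0.4246]
orientation: [-2.593, 1.772, 0.008]
force: [-0.3, -0.3, -0.5]
opening: 0.0603
```

```bash
python3 - <<'E'
from plan import *
from h import *
p,r,s=pose(); print(s["t"],p,s["opening"],s["force"])
c=robot.read_camera("scene"); np.savez("sceneE.npz",**c)
cv2.imwrite(f"pics/bb.png",c["pixels"]); cv2.imwrite(f"pics/bb2.png",crop(c,110,190,210,280,8))
s0=load("scene0.npz")
for u in ((138,224),(146,244)): pass
E
```

```text
30.7667 [ 0.52198885 -0.30513791  0.42457614] 0.060275898487646334 [-0.30725318 -0.28644102 -0.52111248]
```

View pics/bb.png

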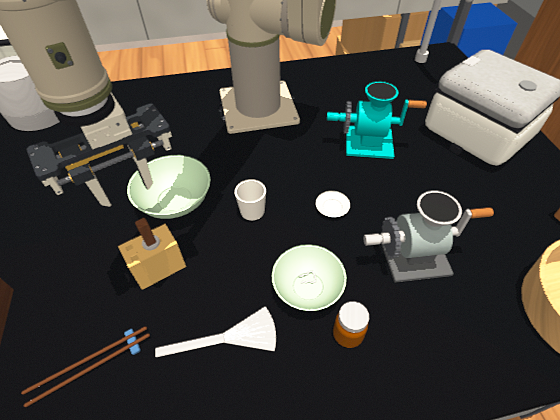

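View pics/bb2.png

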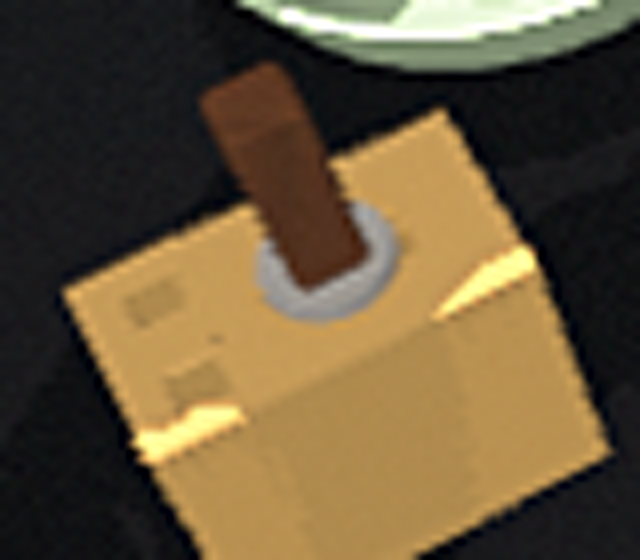

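The pick stands upright with its guard flat on the holder, around (146,240) in the scene view. The ring is in the bowl at (308,283), the mill's groove is empty, and everything else is in place. Handing in.

```bash
python3 - <<'E'
from plant import robot
print(robot.close_job()); print(robot.read_state()["t"])
E
```

```text
the job is handed in; nothing more can be done
None
the job is handed in; nothing more can be done
```

I pried the ring off the mill's shaft with the pick, put it in the pale green bowl and hung the pick back in its slot. The job was handed in at about 31 s; no verdict was reported.

- **Pick:** I felt for the pick's foot on the free end of the shaft, a touch of about 7 N. That put the foot about 100 mm below the handle's centre.
- **Ring:** I slid the toe under the bow and pulled up slowly. The highest pull I read was about 10 N, but force is only read at the end of each call, so the peak at the snap could have been higher. Dipping the toe about 48° over the bowl let the ring drop in.
- **Last checks:** The final scene picture shows the ring on the bowl's floor about 15 mm from its centre. The pick is upright with its guard flat on the holder, and the handle was released within 0.5 mm of where I first gripped it. The bowl and bystanders look unmoved. The gripper is open and clear, with no contact force.
- **Disagreements:**
  - The two cameras differed by 3 to 5 mm in x. I trusted the top view, which matched the robot's own position.
  - The mill's base also looked about 14 mm off from the stated layout along the shaft, so I worked from the ring and shaft as seen.
  - The ring hung tilted by its shoulder on the toe, which did no harm.
  - During the tilt one joint (the third) came within 0.03 rad of its limit but did not pass it.

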